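# Dial open the platinum strongbox

### The arm

A 6-joint arm with a two-finger parallel gripper is mounted at the origin on the work surface. World frame = base frame: x ahead of the robot, y to its left, z up, the work surface at z = 0. Lengths are in m, angles in degrees, forces in N, time in s.
With the tool pointing down it reaches from about 0.25 to 0.85 m from the base axis. Payload 12.5 kg.
Tool frame: the origin (TCP) lies midway between the tips of the shut fingers; the grasp point (between the pads) lies 19 mm behind it; z points along the fingers, y is the direction in which the jaws open and shut (so a half turn about z gives the same grasp; the last joint's range is limited). The gripper opens to 93 mm and grips with 3 to 60 N. Pads are 15 mm wide; open, the fingers measure 128 mm over their backs; the gripper's body (75 mm by 188 mm) begins 65 mm behind the grasp point.
Start: joints at [61.043, 20.094, 94.641, -0, 65.266, -4.847], TCP at [0.225, 0.502, 0.219] pointing down, gripper open.
Joint ranges: [-157.81, 157.81], [-45, 120.19], [0.68, 151.7], [-89.99, 269.99], [4.06, 180], [-164.3, 164.3]. Speed limits (degrees/s): [127.2, 127.2, 159.86, 180, 180, 180].

### API

Orientations are given as [roll, pitch, yaw] about the fixed x, y, z axes, in that order (R = Rz(yaw) Ry(pitch) Rx(roll)).
In Python, from workcell import telemetry, optics, manip gives the robot as it stands.
- The arm moves only by the shell command python3 -m creep 'ROWS' [FORCE]. ROWS is JSON, a list of rows, each an object with "rot": the turn, a rotation vector about the world's x, y, z normalised to -1 to 1, where 1 is 360 degrees, a list of three; "dp": the shift along the world's x, y, z normalised to -1 to 1, where 1 is 0.12 m, a list of three; "hand": the opening, from 0 (shut) to 1 (fully open). In form: [{"rot": [rx, ry, rz], "dp": [x, y, z], "hand": hand}, ...]. A call has exactly 10 rows; each row is the pose to reach, as a shift and turn from the pose measured when the call began, turning the shorter way round; what a row does not reach only later rows make up. A row lasts 1/12 s, in which the tool goes at most 41.7 mm and 7.16 degrees, less where a joint would pass 70% of its speed; a pose out of reach is approached as far as the arm can. A call with a number of a shift or a turn outside -1 to 1 is refused whole. A call with a gripper value outside its range is refused whole. The fingers move at their own pace and stop on an object; FORCE is the grip in N (left out, the last holds). Time passes only in rows, so rows that repeat a pose let the fingers close, or fill a call up. It gives the time, the measured TCP pose, the force and the opening at its end, in the units of the state.
- telemetry.sense(): the state, without advancing time (a new reading comes with each control period).
- optics.read_camera(name): name is "scene" or "top" or "wrist"; returns (picture, depth): 480x640x3 uint8, red, green, blue; 480x640 float32, m along the optical axis (not along the pixel's ray), 0 where there is no reading.
- optics.get_calibration(name): a dict with "K" (3x3 intrinsics, pixels), "extrinsics" (4x4, takes a point from world to camera coordinates); the wrist camera has in their place "T_tool_cam" (4x4, takes a point from camera to tool coordinates, whose origin is the TCP and whose axes are the flange's). Camera axes: x right, y up, looking along -z (the intrinsics and any distortion apply to the point x, -y, -z); pixel columns grow to the right and rows downward; lengths in m; the calibration is good to about 2 mm. The wrist camera is an equidistant fisheye: a pixel r from the principal point sees the ray r / f radians off the axis. A picture is of the moment at which its call begins: read the wrist's pose just before it. get_calibration takes no time and is no camera call.
- manip.job_done(): hands the job in, once; it reports no verdict.
The state is a dict: "time": time; "joints": joint angles; "joint_velocities": joint speeds; "joint_torque": joint torques, N m; "eef_pos": TCP position; "ee_rot": TCP orientation; "force": force on the tool from outside, world axes, zero at the start; "moment": the same for the moment, N m; "finger_gap": finger opening in m.
Only numpy, scipy, OpenCV 4.12 (cv2) and the standard library are available. Lean on these libraries where they do the work, as an engineer would, in place of code of your own. Each camera call takes 0.05 s, during which the arm holds its last target.

### The job

Unlock the crucible strongbox on the bench: turn its dial left to 70, right to 45, then slowly left again until you feel the lock drop in, somewhere between 50 and 62 (it draws the dial on a little, then resists), and stop right there without turning on through it. Then let go of the dial and swing the bolt handle counter-clockwise, gently, all the way to its stop. Never force a dial or handle that binds, and leave everything else on the box and the bench where it is.

Things in the scene. Friction and masses are not known exactly. Their poses are not given: they have to be found in the camera images.
- dial_knob (a point): Centre of the dial's fluted round metal knob, diameter 38 mm, 28 mm tall, 28 mm above the strongbox's top. It stands on a black disc, diameter 84 mm, 8 mm thick, whose face lies 14 mm below this point; both turn about the vertical axis through this point (z up). Any grip yaw will do. Its -x axis points to the disc's zero mark and turns with it.
- dial (a joint): Dial angle, rad; grows turning left (counter-clockwise from above). Number under the index = angle x 100 / 6.2832 (0.0628 rad a number; 70 is 4.398, 45 is 2.827); starts between 35 and 43. Turning takes 0.03 to 0.1 N m. 70 and 45 are each good to 3 numbers; pauses and new grasps do no harm, but overshooting and coming back spoils a number. Past 64 on the last left turn the 45 is lost.
- dial_index (a point): Red index line on the fixed aluminium ring round the disc, at the ring's front (-x) side, 47 mm from the dial's axis. The disc has 100 numbers that run clockwise round it: a white tick every 2, a long tick every 10 and a thick red tick at 0; no figures. A red line on the knob's top also points to 0.
- handle_pivot (a point): Point on the bolt handle's vertical axis, at the half height of its lever, 28 mm above the strongbox's top. Its axes are the strongbox's (front is -x, z is up) and do not turn with the handle.
- handle_grip (a point): Middle of the lever's black grip, 90 mm from the pivot, at its half height. The lever is a level bar 18 mm wide and 22 mm tall, underside 17 mm above the strongbox's top, reaching 115 mm from the pivot; steel hub of diameter 38 mm on the pivot. Its -x axis points along the lever to its free end.
- bolt_handle (a joint): Angle of the bolt handle, rad: 0 is locked, the lever pointing to the strongbox's front (-x). It grows counter-clockwise from above (free end swings to the strongbox's -y side) up to a stop at 1.30. Drag 0.25 N m (3 N at the grip); it stays where it is left. Barred by the lock it binds within 0.1 rad.
- safe: Grey-green strongbox, fixed, 320 (x) x 300 (y) x 160 mm tall; origin centre of underside, front -x; dial at (-30, 70) mm, handle at (30, -65) mm. Lock: on the last left turn a sprung fence drops into a V gate at a hidden number (50.5 to 62): over 1.5 numbers it pulls the dial on, then resistance climbs 0.1 to 0.2 N m. Let go there and it stays in; 1.5 numbers on, it rides out and the drag falls off (turning back drops it in again).
- crucible: White porcelain crucible, diameter 44 mm, 36 mm tall, standing on the strongbox's top at its far left; leave alone. Origin: centre of its underside.
- lid_dish: Shallow white porcelain dish, diameter 72 mm, 14 mm tall, on the strongbox's top at its far side; leave alone. Origin: centre of its underside.
- scale: Yellow spring scale, 150 x 130 x 101 mm, on the bench at the left; leave alone. Origin: centre of its underside.
- die: Polished steel pressing die, diameter 90 mm, 70 mm tall, on the bench at the right; leave alone. Origin: centre of its underside.
- jar: Lidded jar, diameter 60 mm, 85 mm tall, on the bench at the left; leave alone. Origin: centre of its underside.
- tongs: Dark steel crucible tongs, 250 mm long, lying on the bench at the right; leave alone. Origin: under their rivet.
- brush: Bench brush lying on the bench at the left; leave alone. Origin: underside.

How it is judged:
By the outcome, as a careful person would: the job done as asked, in the order asked, and still so for the second after the job is handed in, with the robot touching nothing.
It also fails if it takes over 72 s, if anything falls off the work surface, if the arm or the gripper's body presses on something with over 40 N, if the wrist force passes 120 N, or if a joint passes its speed limit or range.

## Working session

There is one attempt and no reset: what is moved stays moved. The work goes in short steps, Python scripts to look and compute and a shell command to move; the robot and the scene stay as the last step left them, time stands still between calls to the robot, and variables do not carry over. Pictures are saved under pics/ and viewed, and the job is handed in when it is done.

```bash
ls; mkdir -p pics; cat > h.py <<'E'
import numpy as np,cv2
from workcell import telemetry, optics, manip
def snap(n,f):
    p,d=optics.read_camera(n); cv2.imwrite(f'pics/{f}.png',p[:,:,::-1]); np.savez(f'pics/{f}.npz',p=p,d=d); return p,d
E
python3 - <<'E'
from h import *
print(telemetry.sense())
for n in ('scene','top','wrist'):
    print(n,optics.get_calibration(n))
    snap(n,n+'0')
E
```

```text
pics
{'time': 0.0, 'joints': array([ 6.10450397e+01,  2.01226903e+01,  9.46770806e+01, -2.24759222e-05,
        6.52656904e+01, -4.85102534e+00]), 'joint_velocities': array([ 0.00027292, -0.10828892,  0.06172695, -0.00191539,  0.03696572,
        0.0256702 ]), 'joint_torque': array([ 3.86468033e-03, -4.97332799e+01, -2.85244203e+01,  7.01019145e-02,
        2.57918111e-02, -9.02366105e-05]), 'eef_pos': array([0.22445822, 0.5017351 , 0.21811631]), 'ee_rot': array([-1.79934771e+02, -5.51542125e-03,  1.55896071e+02]), 'force': array([-0.0331296 ,  0.14545427,  0.26886552]), 'moment': array([ 0.05806915,  0.02957654, -0.02851331]), 'finger_gap': 0.0929609537038891}
scene {'K': array([[515.22522923,   0.        , 317.13481073],
       [  0.        , 515.22522923, 246.08479219],
       [  0.        ,   0.        ,   1.        ]]), 'extrinsics': array([[-0.72433344,  0.68938689, -0.00931572,  0.37495211],
       [-0.53148383, -0.54971723,  0.6444656 ,  0.20589065],
       [ 0.43916512,  0.47175914,  0.76457656, -1.55704557],
       [ 0.        ,  0.        ,  0.        ,  1.        ]])}
top
[... 244 characters left out ...]
[ 0.99254932, -0.00548552,  0.12172002, -0.53886647],
       [-0.12169635,  0.00446127,  0.99255735, -1.53410855],
       [ 0.        ,  0.        ,  0.        ,  1.        ]])}
wrist {'K': array([[371.64829954,   0.        , 315.8729747 ],
       [  0.        , 371.64829954, 237.50521369],
       [  0.        ,   0.        ,   1.        ]]), 'T_tool_cam': array([[ 9.37224470e-04,  9.68413333e-01,  2.49348626e-01,
         6.87920388e-02],
       [ 9.99999364e-01, -1.06391011e-03,  3.73296051e-04,
         3.47669209e-04],
       [ 6.26789396e-04,  2.49348118e-01, -9.68413715e-01,
        -1.66563854e-01],
       [ 0.00000000e+00,  0.00000000e+00,  0.00000000e+00,
         1.00000000e+00]])}
```

View pics/top0.png

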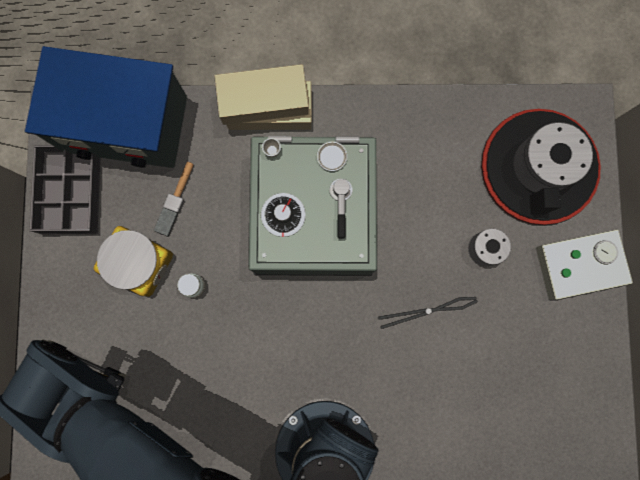

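View pics/scene0.png

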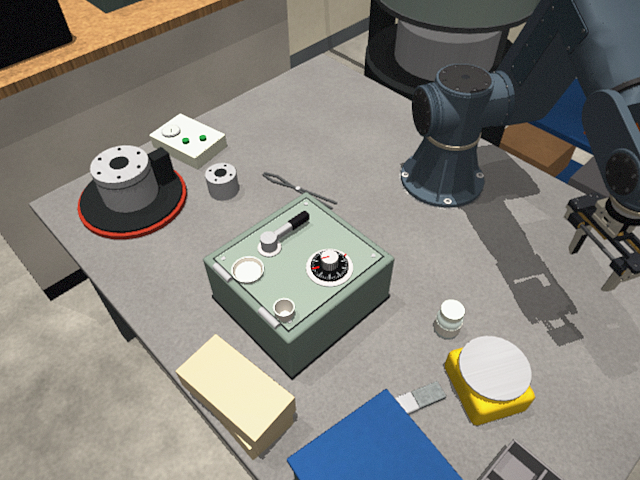

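View pics/wrist0.png

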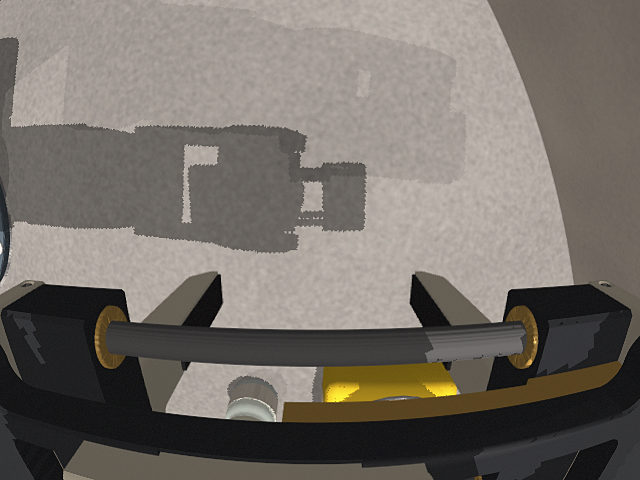

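Top view: the box is centred near (313,205), dial at (283,214), handle hub at (342,187) with its grip at about (341,225). The scene view agrees. I'll measure the details next.

```bash
cat >> h.py <<'E'
def ray(n,uv):
    c=optics.get_calibration(n);K=c['K'];E=c['extrinsics']
    uv=np.atleast_2d(np.array(uv,float))
    d=np.c_[(uv[:,0]-K[0,2])/K[0,0],-(uv[:,1]-K[1,2])/K[1,1],-np.ones(len(uv))]
    R=E[:3,:3];return -R.T@E[:3,3], d@R
def plane(n,uv,z):
    o,d=ray(n,uv); return o+d*((z-o[2])/d[:,2])[:,None]
def pt(n,uv,d):
    o,r=ray(n,uv); return o+r*np.atleast_1d(d)[:,None]
E
python3 - <<'E'
from h import *
for n in('top','scene'):
    z=np.load(f'pics/{n}0.npz');p,d=z['p'],z['d']
    hsv=cv2.cvtColor(p,cv2.COLOR_RGB2HSV)
    m=((hsv[...,0]>45)&(hsv[...,0]<80)&(hsv[...,1]>25)&(hsv[...,2]>60)).astype(np.uint8)*255
    cs,_=cv2.findContours(m,cv2.RETR_EXTERNAL,2)
    c=max(cs,key=cv2.contourArea);print(n,cv2.boundingRect(c))
    if n=='top':
        ys,xs=np.nonzero(m);P=pt(n,np.c_[xs,ys],d[ys,xs])
        k=(d[ys,xs]>0)&(abs(P[:,2]-.16)<.006);Pk=P[k];print(k.sum(),np.median(Pk[:,2]))
        r=cv2.minAreaRect(Pk[:,:2].astype(np.float32));print(r)
    ims={'top':(240,125,150,160),'scene':(200,190,200,190)}[n]
    x,y,w,h=ims
    cv2.imwrite(f'pics/{n}_crop.png',cv2.resize(p[y:y+h,x:x+w,::-1],None,fx=4 if n=='scene' and 0 else 3.7 if n=='top' else 3,fy=3.7 if n=='top' else 3,interpolation=cv2.INTER_CUBIC))
for u,v in [(283,214),(342,187),(341,225),(284,195),(250,150)]:
    z=np.load('pics/top0.npz');print((u,v),pt('top',(u,v),z['d'][v,u]),plane('top',(u,v),.16))
E
```

```text
top (251, 137, 16, 34)
1470 0.15933150774496174
((0.5992552042007446, 0.023982957005500793), (0.29713520407676697, 0.3183847665786743), 89.726318359375)
scene (204, 258, 190, 118)
(283, 214) [[0.56559796 0.09190948 0.19961564]] [[0.5717981  0.09386363 0.16      ]]
(342, 187) [[ 0.62672532 -0.04301524  0.20315161]] [[ 0.63540053 -0.04508484  0.16      ]]
(341, 225) [[ 0.53887087 -0.03969522  0.20482493]] [[ 0.54504669 -0.0417401   0.16      ]]
(284, 195) [[0.61563218 0.09119361 0.1671742 ]] [[0.61698196 0.0915358  0.16      ]]
(250, 150) [[0.72663455 0.17253777 0.15689841]] [[0.72581466 0.17221463 0.16      ]]
```

View pics/top_crop.png

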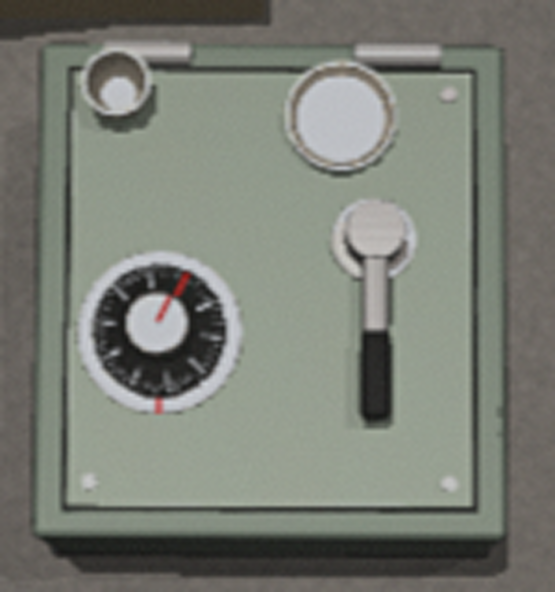

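View pics/scene_crop.png

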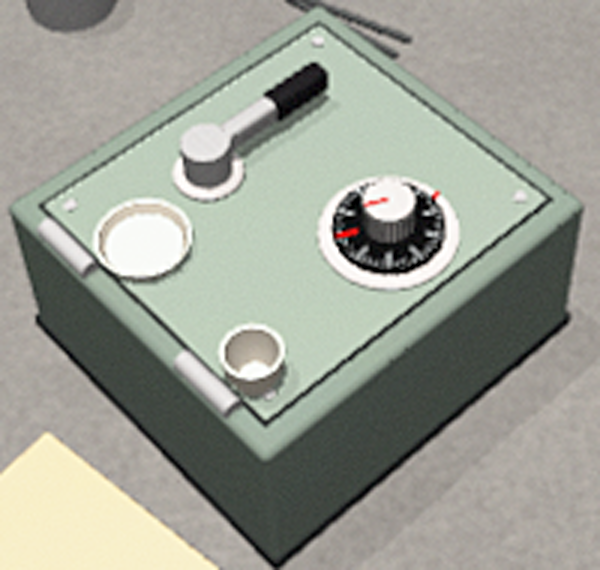

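```bash
python3 - <<'E'
from h import *
from scipy.optimize import least_squares
res={}
for n in('top','scene'):
    z=np.load(f'pics/{n}0.npz');p,d=z['p'].astype(int),z['d']
    ys,xs=np.mgrid[0:480,0:640]
    P=pt(n,np.c_[xs.ravel(),ys.ravel()],d.ravel()).reshape(480,640,3)
    near=np.hypot(P[...,0]-.569,P[...,1]-.094)<.055
    top=near&(P[...,2]>.196)&(np.hypot(P[...,0]-.569,P[...,1]-.094)<.026)&(d>0)
    q=P[top];print(n,'knobtop',top.sum(),q.mean(0),q.min(0),q.max(0))
    uv=np.c_[xs[top],ys[top]].mean(0);print(' plane z=.202',plane(n,uv,.202))
    red=near&(p[...,0]-np.maximum(p[...,1],p[...,2])>50)
    nn,l,st,ce=cv2.connectedComponentsWithStats(red.astype(np.uint8))
    for i in range(1,nn): print('  red',st[i,4],ce[i],plane(n,ce[i],.174),plane(n,ce[i],.202))
    hub=(np.hypot(P[...,0]-.629,P[...,1]+.041)<.024)&(P[...,2]>.195);
    print('hub',hub.sum(),P[hub].mean(0))
    gr=(abs(P[...,0]-.54)<.06)&(abs(P[...,1]+.041)<.02)&(P[...,2]>.19)&(p.max(2)<70)
    print('grip',gr.sum(),P[gr].mean(0),P[gr].min(0),P[gr].max(0))
E
```

```text
top knobtop 208 [0.56987888 0.09498339 0.20099043] [0.55138193 0.07603492 0.19603528] [0.58907026 0.1124024  0.20883245]
 plane z=.202 [[0.56971082 0.09493191 0.202     ]]
  red 13 [288.53846154 201.61538462] [[0.59867098 0.08031142 0.174     ]] [[0.59371333 0.0791849  0.202     ]]
  red 12 [283.75       208.08333333] [[0.58349753 0.09143877 0.174     ]] [[0.57884031 0.09009193 0.202     ]]
  red 8 [282.5 234.5] [[0.52170623 0.0943033  0.174     ]] [[0.51827241 0.09289975 0.202     ]]
hub 195 [ 0.62729557 -0.04007403  0.19901303]
grip 162 [ 0.53758165 -0.03998204  0.19804877] [ 0.5109153  -0.0473302   0.19033973] [ 0.56544908 -0.03269465  0.20580556]
scene knobtop 188 [0.57241052 0.09812025 0.19918775] [0.55153182 0.07897073 0.19608995] [0.59150384 0.11752537 0.20336214]
 plane z=.202 [[0.5740526  0.09975945 0.202     ]]
  red 6 [344.66666667 254.66666667] [[0.52840699 0.10230316 0.174     ]] [[0.54533449 0.11766957 0.202     ]]
  red 14 [325.07142857 256.92857143] [[0.56417915 0.07671194 0.174     ]] [[0.5799778  0.09288594 0.202     ]]
  red 19 [315.52631579 267.31578947] [[0.59936044 0.08312336 0.174     ]] [[0.61404887 0.09909503 0.202     ]]
hub 161 [ 0.62882478 -0.03686002  0.19726043]
grip 145 [ 0.53947104 -0.03508723  0.19548334] [ 0.51382741 -0.04668084  0.1902117 ] [ 0.5655483  -0.02683613  0.19988292]
```

```bash
A='[{"rot":[0,0,-0.015],"dp":[0.09,-0.1,0.1],"hand":1},{"rot":[0,0,-0.03],"dp":[0.18,-0.2,0.2],"hand":1},{"rot":[0,0,-0.045],"dp":[0.27,-0.3,0.3],"hand":1},{"rot":[0,0,-0.06],"dp":[0.36,-0.4,0.4],"hand":1},{"rot":[0,0,-0.075],"dp":[0.45,-0.5,0.45],"hand":1},{"rot":[0,0,-0.09],"dp":[0.54,-0.6,0.45],"hand":1},{"rot":[0,0,-0.105],"dp":[0.63,-0.7,0.45],"hand":1},{"rot":[0,0,-0.115],"dp":[0.72,-0.8,0.45],"hand":1},{"rot":[0,0,-0.115],"dp":[0.72,-0.85,0.45],"hand":1},{"rot":[0,0,-0.115],"dp":[0.72,-0.85,0.45],"hand":1}]'; echo skip
python3 -m creep '[{"rot":[0,0,-0.015],"dp":[0.09,-0.1,0.1],"hand":1},{"rot":[0,0,-0.03],"dp":[0.18,-0.2,0.2],"hand":1},{"rot":[0,0,-0.045],"dp":[0.27,-0.3,0.3],"hand":1},{"rot":[0,0,-0.06],"dp":[0.36,-0.4,0.4],"hand":1},{"rot":[0,0,-0.075],"dp":[0.45,-0.5,0.45],"hand":1},{"rot":[0,0,-0.09],"dp":[0.54,-0.6,0.45],"hand":1},{"rot":[0,0,-0.105],"dp":[0.63,-0.7,0.45],"hand":1},{"rot":[0,0,-0.115],"dp":[0.72,-0.8,0.45],"hand":1},{"rot":[0,0,-0.115],"dp":[0.72,-0.85,0.45],"hand":1},{"rot":[0,0,-0.115],"dp":[0.72,-0.85,0.45],"hand":1}]' 30
```

```text
skip
time: 0.98
eef_pos: [0.3109, 0.3989, 0.2721]
ee_rot: [-179.9, 0.0, 114.5]
force: [0.1, -0.5, 0.6]
finger_gap: 0.093
```

```bash
python3 -m creep '[{"rot":[0,0,-0.015],"dp":[0.09,-0.1,0],"hand":1},{"rot":[0,0,-0.03],"dp":[0.18,-0.2,0],"hand":1},{"rot":[0,0,-0.045],"dp":[0.27,-0.3,0],"hand":1},{"rot":[0,0,-0.06],"dp":[0.36,-0.4,0],"hand":1},{"rot":[0,0,-0.075],"dp":[0.45,-0.5,0],"hand":1},{"rot":[0,0,-0.09],"dp":[0.54,-0.6,0],"hand":1},{"rot":[0,0,-0.105],"dp":[0.63,-0.7,0],"hand":1},{"rot":[0,0,-0.115],"dp":[0.72,-0.8,0],"hand":1},{"rot":[0,0,-0.115],"dp":[0.72,-0.85,0],"hand":1},{"rot":[0,0,-0.115],"dp":[0.72,-0.85,0],"hand":1}]'
python3 -m creep '[{"rot":[0,0,-0.015],"dp":[0.09,-0.1,0],"hand":1},{"rot":[0,0,-0.03],"dp":[0.18,-0.2,0],"hand":1},{"rot":[0,0,-0.045],"dp":[0.27,-0.3,0],"hand":1},{"rot":[0,0,-0.06],"dp":[0.36,-0.4,0],"hand":1},{"rot":[0,0,-0.075],"dp":[0.45,-0.5,0],"hand":1},{"rot":[0,0,-0.09],"dp":[0.54,-0.6,0],"hand":1},{"rot":[0,0,-0.105],"dp":[0.63,-0.7,0],"hand":1},{"rot":[0,0,-0.115],"dp":[0.72,-0.8,0],"hand":1},{"rot":[0,0,-0.115],"dp":[0.72,-0.85,0],"hand":1},{"rot":[0,0,-0.115],"dp":[0.72,-0.85,0],"hand":1}]'
python3 -m creep '[{"rot":[0,0,-0.015],"dp":[0.09,-0.1,0],"hand":1},{"rot":[0,0,-0.03],"dp":[0.18,-0.2,0],"hand":1},{"rot":[0,0,-0.045],"dp":[0.27,-0.3,0],"hand":1},{"rot":[0,0,-0.06],"dp":[0.36,-0.4,0],"hand":1},{"rot":[0,0,-0.075],"dp":[0.45,-0.5,0],"hand":1},{"rot":[0,0,-0.09],"dp":[0.54,-0.6,0],"hand":1},{"rot":[0,0,-0.105],"dp":[0.63,-0.7,0],"hand":1},{"rot":[0,0,-0.115],"dp":[0.715,-0.8,0],"hand":1},{"rot":[0,0,-0.115],"dp":[0.715,-0.84,0],"hand":1},{"rot":[0,0,-0.115],"dp":[0.715,-0.84,0],"hand":1}]'
python3 - <<'E'
from h import *
s=telemetry.sense();print(s['eef_pos'],s['ee_rot'],s['joints'],s['moment'])
snap('wrist','w1')
E
```

```text
time: 1.82
eef_pos: [0.3969, 0.2967, 0.272]
ee_rot: [-179.9, 0.0, 73.3]
force: [-0.1, -0.1, -0.2]
finger_gap: 0.0931
time: 2.65
eef_pos: [0.4828, 0.1947, 0.2718]
ee_rot: [-179.9, 0.1, 32.1]
force: [-0.5, 1.2, -0.5]
finger_gap: 0.0931
time: 3.48
eef_pos: [0.568, 0.0942, 0.2716]
ee_rot: [-179.9, 0.1, -9.0]
force: [-0.1, 0.8, 0.1]
finger_gap: 0.0929
[0.5679955  0.09423303 0.27160558] [-1.79876544e+02  9.46258911e-02 -9.03937606e+00] [  4.71852717  20.09853058  86.9354805    0.14890214  73.02859371
 103.71446365] [ 0.03223401  0.16190614 -0.04735345]
```

View pics/w1.png

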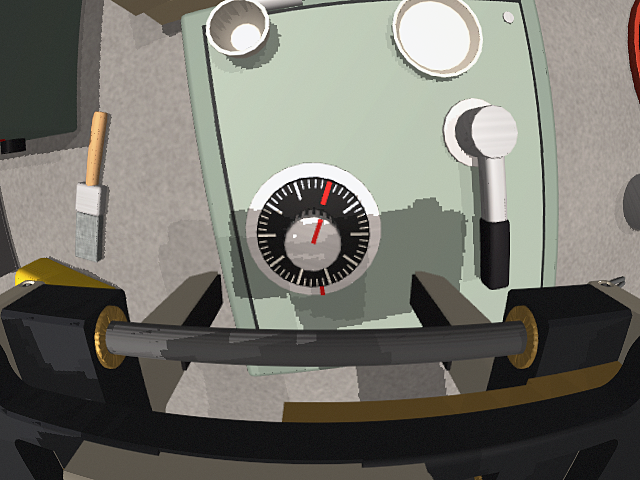

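Wrist view: knob at about (313,243), red zero tick at (327,190), index at (322,291), lever at right (490,130 to 490,280). All of it is clear of the fingers.

```bash
cat >> h.py <<'E'
from scipy.spatial.transform import Rotation as Ro
def wray(uv,s):
    c=optics.get_calibration('wrist');K=c['K'];T=c['T_tool_cam']
    uv=np.atleast_2d(np.array(uv,float)); a=(uv-K[:2,2])/K[0,0]; r=np.hypot(a[:,0],a[:,1])+1e-12
    q=np.c_[np.sin(r)*a[:,0]/r,-np.sin(r)*a[:,1]/r,-np.cos(r)]
    R=Ro.from_euler('xyz',s['ee_rot'],degrees=True).as_matrix()
    return R@T[:3,3]+s['eef_pos'], q@(R@T[:3,:3]).T
def wplane(uv,s,z):
    o,d=wray(uv,s); return o+d*((z-o[2])/d[:,2])[:,None]
def dialread(f,c=(.5695,.0945)):
    """save wrist pic, list red blobs near the dial, on the disc plane"""
    s=telemetry.sense(); p,d=snap('wrist',f); p=p.astype(int)
    red=(p[...,0]-np.maximum(p[...,1],p[...,2])>50)
    nn,l,st,ce=cv2.connectedComponentsWithStats(red.astype(np.uint8)); out=[]
    for i in range(1,nn):
        if st[i,4]<4: continue
        w=wplane(ce[i],s,.174)[0]; v=w[:2]-c; r=np.hypot(*v)
        if r<.06:
            ang=(np.degrees(np.arctan2(v[1],v[0]))-180)%360
            print('blob',st[i,4],ce[i].round(1),w.round(4),'r',r.round(4),'num(if disc)',(ang/3.6).round(2))
    return s,p,d
E
python3 - <<'E'
from h import *
s=telemetry.sense()
z=np.load('pics/w1.npz');p=z['p']
# tool axis / gripper pose same
import h
h.snap=lambda n,f:(p,z['d'])
dialread('w1')
# ring outer: white low sat region; fit ellipse
hsv=cv2.cvtColor(p,cv2.COLOR_RGB2HSV)
m=np.zeros((480,640),np.uint8); sub=hsv[150:320,230:400]
blk=((p.max(2)<70)).astype(np.uint8); blk[:170]=0;blk[275:]=0;blk[:,:245]=0;blk[:,380:]=0
nn,l,st,ce=cv2.connectedComponentsWithStats(blk);i=1+np.argmax(st[1:,4])
ys,xs=np.nonzero(l==i);P=wplane(np.c_[xs,ys],s,.174)
(c,r)=cv2.minEnclosingCircle(P[:,:2].astype(np.float32));print('disc',c,r)
d=z['d'];ys,xs=np.mgrid[200:275,275:350];uv=np.c_[xs.ravel(),ys.ravel()]
o,dr=wray(uv,s)
c=optics.get_calibration('wrist');R=Ro.from_euler('xyz',s['ee_rot'],degrees=True).as_matrix()@c['T_tool_cam'][:3,:3]
X=o+dr*(d[200:275,275:350].ravel()/(dr@-R[:,2]))[:,None]
k=X[:,2]>.198;print('knob',k.sum(),X[k].mean(0),X[k].min(0),X[k].max(0))
cc,rr=cv2.minEnclosingCircle(wplane(uv[k],s,.202)[:,:2].astype(np.float32));print('knob circ',cc,rr)
E
```

```text
blob 139 [325.8 192.9] [0.5999 0.0828 0.174 ] r 0.0326 num(if disc) 44.14
blob 130 [316.6 231.1] [0.5732 0.0937 0.174 ] r 0.0038 num(if disc) 46.6
blob 40 [321.8 290.2] [0.5266 0.0969 0.174 ] r 0.0429 num(if disc) 99.1
disc (0.5717691779136658, 0.0967569649219513) 0.04177440330386162
knob 2529 [0.57332511 0.09649011 0.20497394] [0.55268681 0.07732202 0.19801066] [0.63550066 0.11636987 0.43816787]
knob circ (0.5775076746940613, 0.09819943457841873) 0.029646309092640877
```

```bash
python3 -m creep '[{"rot":[0,0,0],"dp":[0.02,0.01,-0.1],"hand":1},{"rot":[0,0,0],"dp":[0.02,0.01,-0.2],"hand":1},{"rot":[0,0,0],"dp":[0.02,0.01,-0.3],"hand":1},{"rot":[0,0,0],"dp":[0.02,0.01,-0.4],"hand":1},{"rot":[0,0,0],"dp":[0.02,0.01,-0.5],"hand":0.8},{"rot":[0,0,0],"dp":[0.02,0.01,-0.6],"hand":0.7},{"rot":[0,0,0],"dp":[0.02,0.01,-0.7],"hand":0.65},{"rot":[0,0,0],"dp":[0.02,0.01,-0.75],"hand":0.6},{"rot":[0,0,0],"dp":[0.02,0.01,-0.76],"hand":0.55},{"rot":[0,0,0],"dp":[0.02,0.01,-0.76],"hand":0.55}]' 30
python3 - <<'E'
from h import *
s,p,d=dialread('w2',(.5705,.0955)); print(s)
E
```

```text
time: 4.37
eef_pos: [0.5698, 0.0964, 0.1802]
ee_rot: [-179.9, 0.1, -9.0]
force: [-0.2, 0.6, 1.1]
finger_gap: 0.0578
blob 302 [335.8 221.2] [0.6002 0.0823 0.174 ] r 0.0325 num(if disc) 43.35
blob 293 [322.5 285.6] [0.5687 0.0935 0.174 ] r 0.0027 num(if disc) 13.66
{'time': 4.3667, 'joints': array([  4.91538913,  25.37691327,  92.58328217,   0.17767409,
        62.13347295, 103.78620032]), 'joint_velocities': array([-0.30123831, -0.82329067, -1.14499365, -0.00842353,  0.48569434,
        0.13539132]), 'joint_torque': array([ 9.45836515e-02, -5.30775619e+01, -2.70038956e+01,  8.32716061e-03,
       -1.82097419e-01, -1.45823287e-02]), 'eef_pos': array([0.56983624, 0.09644173, 0.1802086 ]), 'ee_rot': array([-1.79869934e+02,  1.28477931e-01, -8.95384106e+00]), 'force': array([-0.19575053,  0.60667088,  1.05715489]), 'moment': array([-0.01356615,  0.12931188,  0.0811106 ]), 'finger_gap': 0.05780518618392815}
```

View pics/w2.png

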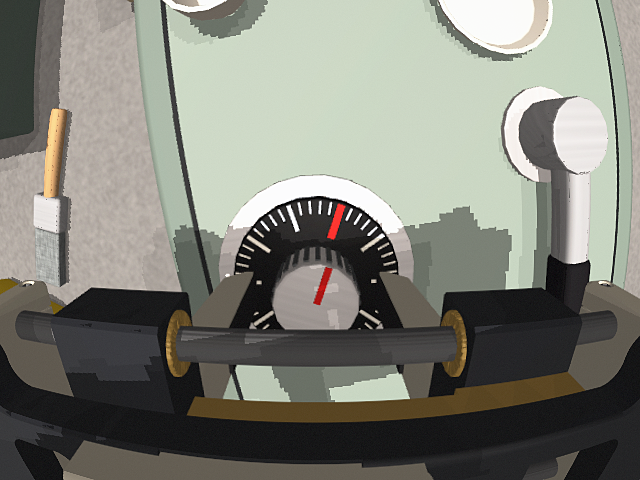

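The zero tick at (336,221) and the knob at (316,300) sit between the fingers. Closing.

```bash
python3 -m creep '[{"rot":[0,0,0],"dp":[0,0,0],"hand":0.4},{"rot":[0,0,0],"dp":[0,0,0],"hand":0.35},{"rot":[0,0,0],"dp":[0,0,0],"hand":0.3},{"rot":[0,0,0],"dp":[0,0,0],"hand":0.3},{"rot":[0,0,0],"dp":[0,0,0],"hand":0.3},{"rot":[0,0,0],"dp":[0,0,0],"hand":0.3},{"rot":[0,0,0],"dp":[0,0,0],"hand":0.3},{"rot":[0,0,0],"dp":[0,0,0],"hand":0.3},{"rot":[0,0,0],"dp":[0,0,0],"hand":0.3},{"rot":[0,0,0],"dp":[0,0,0],"hand":0.3}]' 30
python3 - <<'E'
from h import *
for i in range(2):
    s,p,d=dialread('w3',(.5705,.0955)); print(s['eef_pos'],s['ee_rot'],s['force'],s['moment'],s['finger_gap'])
E
```

```text
time: 5.25
eef_pos: [0.5704, 0.0964, 0.1813]
ee_rot: [-179.8, 0.0, -9.0]
force: [-1.2, 2.1, 6.0]
finger_gap: 0.0374
blob 302 [335.7 222.2] [0.6001 0.0824 0.174 ] r 0.0324 num(if disc) 43.35
blob 287 [322.6 285.8] [0.5688 0.0935 0.174 ] r 0.0026 num(if disc) 14.12
[0.57043702 0.09641915 0.18130941] [-1.79835950e+02  2.76362415e-02 -8.97617144e+00] [-1.21224015  2.14782082  6.00463808] [ 0.20335951  0.32388449 -0.02888063] 0.03741880613156945
blob 303 [335.8 222.1] [0.6001 0.0823 0.174 ] r 0.0324 num(if disc) 43.33
blob 287 [322.6 285.8] [0.5688 0.0934 0.174 ] r 0.0027 num(if disc) 14.1
[0.57040588 0.09640496 0.1812766 ] [-1.79840913e+02  3.08028768e-02 -8.97374319e+00] [-1.17319484  2.20684917  5.72256204] [0.17766476 0.3702756  0.00623056] 0.03735240911201977
```

```bash
python3 -m creep '[{"rot":[0,0,0.012],"dp":[0,0,0],"hand":0.3},{"rot":[0,0,0.026],"dp":[0,0,0],"hand":0.3},{"rot":[0,0,0.04],"dp":[0,0,0],"hand":0.3},{"rot":[0,0,0.054],"dp":[0,0,0],"hand":0.3},{"rot":[0,0,0.068],"dp":[0,0,0],"hand":0.3},{"rot":[0,0,0.082],"dp":[0,0,0],"hand":0.3},{"rot":[0,0,0.096],"dp":[0,0,0],"hand":0.3},{"rot":[0,0,0.11],"dp":[0,0,0],"hand":0.3},{"rot":[0,0,0.12],"dp":[0,0,0],"hand":0.3},{"rot":[0,0,0.125],"dp":[0,0,0],"hand":0.3}]'
python3 - <<'E'
from h import *
s,p,d=dialread('w4',(.5715,.0967)); print(s['eef_pos'],s['ee_rot'],s['force'],s['moment'],s['finger_gap'])
E
```

```text
time: 6.18
eef_pos: [0.5706, 0.0956, 0.1813]
ee_rot: [-179.9, 0.1, 36.2]
force: [1.6, -5.1, 2.0]
finger_gap: 0.0373
blob 295 [335.9 222.2] [0.6017 0.1067 0.174 ] r 0.0318 num(if disc) 55.1
blob 281 [322.9 285.7] [0.5719 0.0923 0.174 ] r 0.0044 num(if disc) 26.31
[0.57061139 0.09559145 0.18133011] [-1.79908371e+02  5.72681792e-02  3.62228338e+01] [ 1.55117904 -5.07080865  2.04097055] [-0.79761056  0.05152668 -0.06276841] 0.03733521649951875
```

View pics/w4.png

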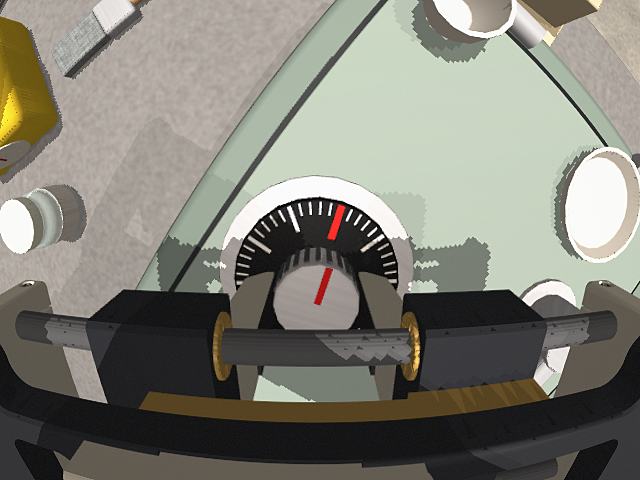

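```bash
python3 -m creep '[{"rot":[0,0,0.014],"dp":[0,-0.005,0],"hand":0.3},{"rot":[0,0,0.03],"dp":[0,-0.005,0],"hand":0.3},{"rot":[0,0,0.047],"dp":[0,-0.005,0],"hand":0.3},{"rot":[0,0,0.064],"dp":[0,-0.005,0],"hand":0.3},{"rot":[0,0,0.081],"dp":[0,-0.005,0],"hand":0.3},{"rot":[0,0,0.098],"dp":[0,-0.005,0],"hand":0.3},{"rot":[0,0,0.115],"dp":[0,-0.005,0],"hand":0.3},{"rot":[0,0,0.13],"dp":[0,-0.005,0],"hand":0.3},{"rot":[0,0,0.142],"dp":[0,-0.005,0],"hand":0.3},{"rot":[0,0,0.148],"dp":[0,-0.005,0],"hand":0.3}]'
python3 - <<'E'
from h import *
for i in range(3):
    s,p,d=dialread('w5',(.5715,.0967)); print(s['eef_pos'],s['ee_rot'],s['force'],s['moment'],s['finger_gap'])
E
```

```text
time: 7.07
eef_pos: [0.5715, 0.095, 0.1814]
ee_rot: [180.0, 0.0, 89.7]
force: [5.9, -0.4, -1.1]
finger_gap: 0.0371
blob 289 [336.  221.8] [0.5814 0.1269 0.174 ] r 0.0318 num(if disc) 69.97
blob 291 [323.  285.6] [0.5752 0.0942 0.174 ] r 0.0044 num(if disc) 40.6
blob 105 [226.5 274.6] [0.5262 0.0999 0.174 ] r 0.0454 num(if disc) 98.86
[0.57151355 0.09503573 0.18136588] [1.79964572e+02 3.84280539e-02 8.97097437e+01] [ 5.94623464 -0.40479314 -1.05927168] [-0.03379776 -0.77439707 -0.10201278] 0.03711018346306256
blob 294 [336.  221.9] [0.5813 0.1269 0.174 ] r 0.0318 num(if disc) 70.01
blob 289 [323.  285.5] [0.5752 0.0943 0.174 ] r 0.0044 num(if disc) 40.68
blob 105 [226.5 274.6] [0.5262 0.0999 0.174 ] r 0.0454 num(if disc) 98.87
[0.57151055 0.09504568 0.1813471 ] [1.79966842e+02 4.11724505e-02 8.97729218e+01] [ 5.18155173  0.4728017  -1.01715604] [ 0.0094383  -0.74311754 -0.05614091] 0.03729972513145304
blob 294 [336.  221.9] [0.5814 0.1269 0.174 ] r 0.0318 num(if disc) 69.95
blob 289 [323.  285.5] [0.5752 0.0942 0.174 ] r 0.0044 num(if disc) 40.59
blob 112 [226.4 275. ] [0.5262 0.0999 0.174 ] r 0.0455 num(if disc) 98.89
[0.57151455 0.09502554 0.18134344] [1.79967584e+02 3.95661267e-02 8.95618544e+01] [ 6.06284194  0.14451351 -2.2099804 ] [-0.02499203 -0.78828669 -0.0269457 ] 0.03694169224663953
```

View pics/w5.png

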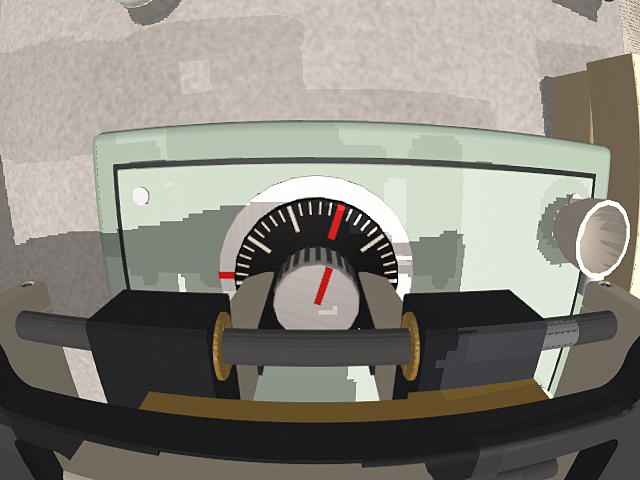

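```bash
python3 - <<'E'
import cv2
p=cv2.imread('pics/w5.png')[190:310,205:345]
cv2.imwrite('pics/w5c.png',cv2.resize(p,None,fx=5,fy=5,interpolation=cv2.INTER_CUBIC))
E
```

```text
(no output)
```

View pics/w5c.png

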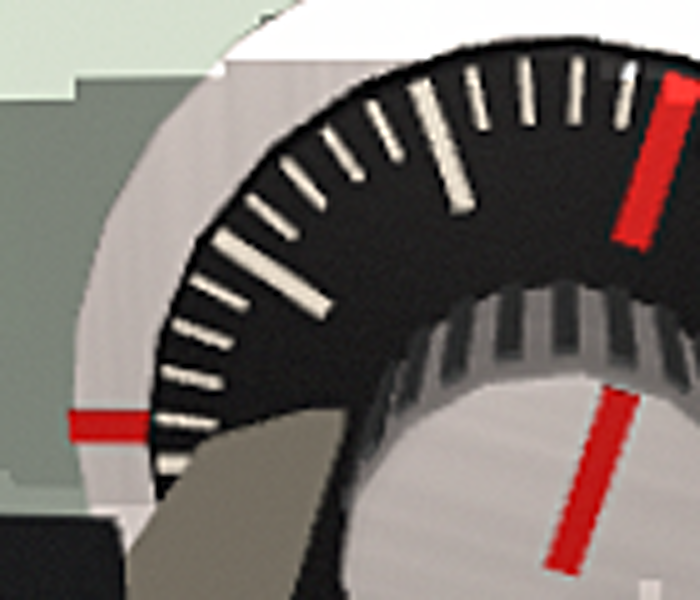

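Counting ticks at the index in the crop gives about 71. Allowing for the ring's lower height, the dial reads 70 to 70.5. Now right to 45.

```bash
python3 -m creep '[{"rot":[0,0,-0.012],"dp":[0.005,0.005,0],"hand":0.3},{"rot":[0,0,-0.026],"dp":[0.005,0.005,0],"hand":0.3},{"rot":[0,0,-0.04],"dp":[0.005,0.005,0],"hand":0.3},{"rot":[0,0,-0.054],"dp":[0.005,0.005,0],"hand":0.3},{"rot":[0,0,-0.068],"dp":[0.005,0.005,0],"hand":0.3},{"rot":[0,0,-0.082],"dp":[0.005,0.005,0],"hand":0.3},{"rot":[0,0,-0.096],"dp":[0.005,0.005,0],"hand":0.3},{"rot":[0,0,-0.11],"dp":[0.005,0.005,0],"hand":0.3},{"rot":[0,0,-0.12],"dp":[0.005,0.005,0],"hand":0.3},{"rot":[0,0,-0.126],"dp":[0.005,0.005,0],"hand":0.3}]'
python3 - <<'E'
from h import *
s,p,d=dialread('w6',(.5715,.0967)); print(s['eef_pos'],s['ee_rot'],s['force'],s['moment'],s['finger_gap'])
E
```

```text
time: 8.05
eef_pos: [0.5708, 0.0954, 0.1813]
ee_rot: [-179.9, 0.2, 43.9]
force: [-9.3, -2.2, 7.3]
finger_gap: 0.0374
blob 294 [335.5 222.2] [0.6    0.1107 0.174 ] r 0.0318 num(if disc) 57.27
blob 279 [322.5 286.3] [0.5721 0.0923 0.174 ] r 0.0045 num(if disc) 27.27
[0.57079287 0.09544138 0.18128217] [-179.91780961    0.19627297   43.8668732 ] [-9.2631746  -2.2171429   7.28554437] [-0.26215069  1.61396808 -0.01124762] 0.03735349580690323
```

```bash
python3 -m creep '[{"rot":[0,0,-0.012],"dp":[-0.003,0.003,0],"hand":0.3},{"rot":[0,0,-0.026],"dp":[-0.003,0.003,0],"hand":0.3},{"rot":[0,0,-0.04],"dp":[-0.003,0.003,0],"hand":0.3},{"rot":[0,0,-0.054],"dp":[-0.003,0.003,0],"hand":0.3},{"rot":[0,0,-0.068],"dp":[-0.003,0.003,0],"hand":0.3},{"rot":[0,0,-0.082],"dp":[-0.003,0.003,0],"hand":0.3},{"rot":[0,0,-0.096],"dp":[-0.003,0.003,0],"hand":0.3},{"rot":[0,0,-0.11],"dp":[-0.003,0.003,0],"hand":0.3},{"rot":[0,0,-0.12],"dp":[-0.003,0.003,0],"hand":0.3},{"rot":[0,0,-0.124],"dp":[-0.003,0.003,0],"hand":0.3}]'
python3 - <<'E'
from h import *
s,p,d=dialread('w7',(.5715,.0967)); print(s['eef_pos'],s['ee_rot'],s['force'],s['moment'],s['finger_gap'])
E
```

```text
time: 8.93
eef_pos: [0.5704, 0.0962, 0.1813]
ee_rot: [-179.9, 0.2, -1.1]
force: [-0.3, 3.3, 0.9]
finger_gap: 0.0372
blob 299 [335.6 221.9] [0.6018 0.0864 0.174 ] r 0.032 num(if disc) 44.81
blob 284 [322.6 285.9] [0.5691 0.0931 0.174 ] r 0.0043 num(if disc) 15.7
[0.57039117 0.09624287 0.1813412 ] [-179.8756094     0.19770472   -1.13741013] [-0.30928349  3.28971834  0.85593484] [0.52974323 0.23856823 0.06397893] 0.037195727693266185
```

View pics/w7.png

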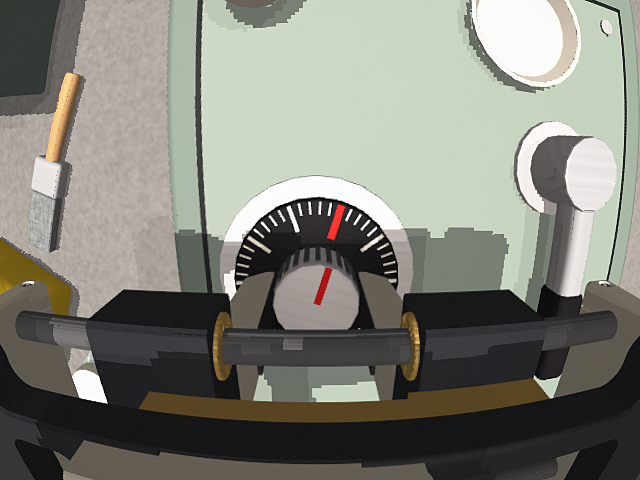

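Now at about 44.8. The tick hasn't moved in the picture, so there's no slip. Turning left to about 49, then creeping.

```bash
cat >> h.py <<'E'
def feel(k=3):
    mz=[];t=[];y=[];f=[]
    for i in range(k):
        if i: optics.read_camera('wrist')
        s=telemetry.sense(); mz.append(s['moment'][2]);t.append(s['joint_torque'][5]);y.append(s['ee_rot'][2]);f.append(s['force'])
    y=np.mean(y);print('t',s['time'],'yaw %.2f num %.2f'%(y,42.6+(y+8.97)/3.6),'mz',np.round(mz,3),'mean %.3f'%np.mean(mz),'tq6',np.round(t,3),'F',np.mean(f,0).round(1),s['eef_pos'].round(4),'j',s['joints'][5].round(2))
E
python3 - <<'E'
from h import *
feel(3)
E
python3 -m creep '[{"rot":[0,0,0.004],"dp":[0,0.003,0],"hand":0.3},{"rot":[0,0,0.008],"dp":[0,0.003,0],"hand":0.3},{"rot":[0,0,0.012],"dp":[0,0.003,0],"hand":0.3},{"rot":[0,0,0.016],"dp":[0,0.003,0],"hand":0.3},{"rot":[0,0,0.02],"dp":[0,0.003,0],"hand":0.3},{"rot":[0,0,0.024],"dp":[0,0.003,0],"hand":0.3},{"rot":[0,0,0.028],"dp":[0,0.003,0],"hand":0.3},{"rot":[0,0,0.032],"dp":[0,0.003,0],"hand":0.3},{"rot":[0,0,0.036],"dp":[0,0.003,0],"hand":0.3},{"rot":[0,0,0.04],"dp":[0,0.003,0],"hand":0.3}]'
python3 - <<'E'
from h import *
feel(3)
E
```

```text
t 9.0833 yaw -0.97 num 44.82 mz [-0.019 -0.038 -0.05 ] mean -0.036 tq6 [-0.026  0.528  0.229] F [-0.6  3.1  2.3] [0.5704 0.0962 0.1813] j 95.68
time: 9.92
eef_pos: [0.5704, 0.096, 0.1814]
ee_rot: [-179.9, 0.2, 13.7]
force: [-1.6, -2.9, 2.6]
finger_gap: 0.0373
t 10.0167 yaw 13.73 num 48.91 mz [-0.053  0.049  0.025] mean 0.007 tq6 [ 0.453  0.381 -0.389] F [-1.2 -3.1  2.2] [0.5704 0.096  0.1813] j 81.24
```

```bash
python3 -m creep '[{"rot":[0,0,0.0005],"dp":[0,-0.002,0],"hand":0.3},{"rot":[0,0,0.001],"dp":[0,-0.002,0],"hand":0.3},{"rot":[0,0,0.0015],"dp":[0,-0.002,0],"hand":0.3},{"rot":[0,0,0.002],"dp":[0,-0.002,0],"hand":0.3},{"rot":[0,0,0.0025],"dp":[0,-0.002,0],"hand":0.3},{"rot":[0,0,0.003],"dp":[0,-0.002,0],"hand":0.3},{"rot":[0,0,0.0035],"dp":[0,-0.002,0],"hand":0.3},{"rot":[0,0,0.004],"dp":[0,-0.002,0],"hand":0.3},{"rot":[0,0,0.0045],"dp":[0,-0.002,0],"hand":0.3},{"rot":[0,0,0.005],"dp":[0,-0.002,0],"hand":0.3}]' | tail -2
python3 -c 'from h import *;feel(3)'
python3 -m creep '[{"rot":[0,0,0.0005],"dp":[0,0,0],"hand":0.3},{"rot":[0,0,0.001],"dp":[0,0,0],"hand":0.3},{"rot":[0,0,0.0015],"dp":[0,0,0],"hand":0.3},{"rot":[0,0,0.002],"dp":[0,0,0],"hand":0.3},{"rot":[0,0,0.0025],"dp":[0,0,0],"hand":0.3},{"rot":[0,0,0.003],"dp":[0,0,0],"hand":0.3},{"rot":[0,0,0.0035],"dp":[0,0,0],"hand":0.3},{"rot":[0,0,0.004],"dp":[0,0,0],"hand":0.3},{"rot":[0,0,0.0045],"dp":[0,0,0],"hand":0.3},{"rot":[0,0,0.005],"dp":[0,0,0],"hand":0.3}]' | tail -2
python3 -c 'from h import *;feel(3)'
```

```text
force: [0.3, 3.5, 1.0]
finger_gap: 0.0372
t 10.95 yaw 15.48 num 49.39 mz [-0.046  0.032  0.03 ] mean 0.005 tq6 [ 0.028  0.033 -0.041] F [-0.3  3.2  1.7] [0.5704 0.0959 0.1813] j 79.42
force: [-0.7, 2.1, 1.9]
finger_gap: 0.0374
t 11.8833 yaw 17.29 num 49.90 mz [-0.033 -0.058  0.021] mean -0.023 tq6 [ 0.025  0.038 -0.032] F [-0.7  1.9  2.2] [0.5704 0.0959 0.1813] j 77.61
```

```bash
python3 -m creep '[{"rot":[0,0,0.0005],"dp":[0,0,0],"hand":0.3},{"rot":[0,0,0.001],"dp":[0,0,0],"hand":0.3},{"rot":[0,0,0.0015],"dp":[0,0,0],"hand":0.3},{"rot":[0,0,0.002],"dp":[0,0,0],"hand":0.3},{"rot":[0,0,0.0025],"dp":[0,0,0],"hand":0.3},{"rot":[0,0,0.003],"dp":[0,0,0],"hand":0.3},{"rot":[0,0,0.0035],"dp":[0,0,0],"hand":0.3},{"rot":[0,0,0.004],"dp":[0,0,0],"hand":0.3},{"rot":[0,0,0.0045],"dp":[0,0,0],"hand":0.3},{"rot":[0,0,0.005],"dp":[0,0,0],"hand":0.3}]' | tail -2
python3 -c 'from h import *;feel(3)'
python3 -m creep '[{"rot":[0,0,0.0005],"dp":[0,0,0],"hand":0.3},{"rot":[0,0,0.001],"dp":[0,0,0],"hand":0.3},{"rot":[0,0,0.0015],"dp":[0,0,0],"hand":0.3},{"rot":[0,0,0.002],"dp":[0,0,0],"hand":0.3},{"rot":[0,0,0.0025],"dp":[0,0,0],"hand":0.3},{"rot":[0,0,0.003],"dp":[0,0,0],"hand":0.3},{"rot":[0,0,0.0035],"dp":[0,0,0],"hand":0.3},{"rot":[0,0,0.004],"dp":[0,0,0],"hand":0.3},{"rot":[0,0,0.0045],"dp":[0,0,0],"hand":0.3},{"rot":[0,0,0.005],"dp":[0,0,0],"hand":0.3}]' | tail -2
python3 -c 'from h import *;feel(3)'
```

```text
force: [-0.8, 1.7, 2.0]
finger_gap: 0.0373
t 12.8167 yaw 19.11 num 50.40 mz [-0.064 -0.013 -0.014] mean -0.030 tq6 [ 0.022  0.035 -0.035] F [-0.5  1.7  1.6] [0.5704 0.0958 0.1814] j 75.81
force: [0.1, 1.1, 1.3]
finger_gap: 0.0374
t 13.75 yaw 20.92 num 50.90 mz [-0.055  0.033  0.026] mean 0.001 tq6 [ 0.018  0.031 -0.039] F [0.1 1.3 1.7] [0.5705 0.0958 0.1814] j 74.0
```

```bash
python3 -m creep '[{"rot":[0,0,0.0005],"dp":[0,0,0],"hand":0.3},{"rot":[0,0,0.001],"dp":[0,0,0],"hand":0.3},{"rot":[0,0,0.0015],"dp":[0,0,0],"hand":0.3},{"rot":[0,0,0.002],"dp":[0,0,0],"hand":0.3},{"rot":[0,0,0.0025],"dp":[0,0,0],"hand":0.3},{"rot":[0,0,0.003],"dp":[0,0,0],"hand":0.3},{"rot":[0,0,0.0035],"dp":[0,0,0],"hand":0.3},{"rot":[0,0,0.004],"dp":[0,0,0],"hand":0.3},{"rot":[0,0,0.0045],"dp":[0,0,0],"hand":0.3},{"rot":[0,0,0.005],"dp":[0,0,0],"hand":0.3}]' | tail -2
python3 -c 'from h import *;feel(3)'
python3 -m creep '[{"rot":[0,0,0.0005],"dp":[0,0,0],"hand":0.3},{"rot":[0,0,0.001],"dp":[0,0,0],"hand":0.3},{"rot":[0,0,0.0015],"dp":[0,0,0],"hand":0.3},{"rot":[0,0,0.002],"dp":[0,0,0],"hand":0.3},{"rot":[0,0,0.0025],"dp":[0,0,0],"hand":0.3},{"rot":[0,0,0.003],"dp":[0,0,0],"hand":0.3},{"rot":[0,0,0.0035],"dp":[0,0,0],"hand":0.3},{"rot":[0,0,0.004],"dp":[0,0,0],"hand":0.3},{"rot":[0,0,0.0045],"dp":[0,0,0],"hand":0.3},{"rot":[0,0,0.005],"dp":[0,0,0],"hand":0.3}]' | tail -2
python3 -c 'from h import *;feel(3)'
```

```text
force: [-0.1, 0.2, 2.0]
finger_gap: 0.0372
t 14.6833 yaw 22.73 num 51.41 mz [-0.062  0.007 -0.021] mean -0.025 tq6 [ 0.016  0.028 -0.043] F [0.3 0.6 1.9] [0.5705 0.0957 0.1813] j 72.19
force: [-0.1, 0.6, 1.5]
finger_gap: 0.0374
t 15.6167 yaw 24.55 num 51.91 mz [-0.02   0.01   0.001] mean -0.003 tq6 [ 0.033  0.035 -0.042] F [-0.1  0.5  1.9] [0.5705 0.0957 0.1813] j 70.39
```

```bash
python3 -m creep '[{"rot":[0,0,0.0005],"dp":[0,0,0],"hand":0.3},{"rot":[0,0,0.001],"dp":[0,0,0],"hand":0.3},{"rot":[0,0,0.0015],"dp":[0,0,0],"hand":0.3},{"rot":[0,0,0.002],"dp":[0,0,0],"hand":0.3},{"rot":[0,0,0.0025],"dp":[0,0,0],"hand":0.3},{"rot":[0,0,0.003],"dp":[0,0,0],"hand":0.3},{"rot":[0,0,0.0035],"dp":[0,0,0],"hand":0.3},{"rot":[0,0,0.004],"dp":[0,0,0],"hand":0.3},{"rot":[0,0,0.0045],"dp":[0,0,0],"hand":0.3},{"rot":[0,0,0.005],"dp":[0,0,0],"hand":0.3}]' | tail -2
python3 -c 'from h import *;feel(3)'
```

```text
force: [0.0, -0.2, 1.5]
finger_gap: 0.0373
t 16.55 yaw 26.36 num 52.41 mz [0.002 0.028 0.013] mean 0.014 tq6 [ 0.056  0.053 -0.026] F [ 0.3 -0.1  1.5] [0.5705 0.0957 0.1813] j 68.58
```

```bash
python3 -m creep '[{"rot":[0,0,0.0005],"dp":[0,0,0],"hand":0.3},{"rot":[0,0,0.001],"dp":[0,0,0],"hand":0.3},{"rot":[0,0,0.0015],"dp":[0,0,0],"hand":0.3},{"rot":[0,0,0.002],"dp":[0,0,0],"hand":0.3},{"rot":[0,0,0.0025],"dp":[0,0,0],"hand":0.3},{"rot":[0,0,0.003],"dp":[0,0,0],"hand":0.3},{"rot":[0,0,0.0035],"dp":[0,0,0],"hand":0.3},{"rot":[0,0,0.004],"dp":[0,0,0],"hand":0.3},{"rot":[0,0,0.0045],"dp":[0,0,0],"hand":0.3},{"rot":[0,0,0.005],"dp":[0,0,0],"hand":0.3}]' | tail -2
python3 -c 'from h import *;feel(3)'
```

```text
force: [1.2, -0.3, 1.8]
finger_gap: 0.0373
t 17.4833 yaw 28.17 num 52.92 mz [0.015 0.108 0.091] mean 0.071 tq6 [ 0.091  0.08  -0.001] F [ 0.9 -0.3  2. ] [0.5705 0.0957 0.1813] j 66.78
```

Clear draw-in: the torque on the tool has turned positive and is growing. I'm continuing in single steps.

```bash
python3 -m creep '[{"rot":[0,0,0.0005],"dp":[0,0,0],"hand":0.3},{"rot":[0,0,0.001],"dp":[0,0,0],"hand":0.3},{"rot":[0,0,0.0015],"dp":[0,0,0],"hand":0.3},{"rot":[0,0,0.002],"dp":[0,0,0],"hand":0.3},{"rot":[0,0,0.0025],"dp":[0,0,0],"hand":0.3},{"rot":[0,0,0.003],"dp":[0,0,0],"hand":0.3},{"rot":[0,0,0.0035],"dp":[0,0,0],"hand":0.3},{"rot":[0,0,0.004],"dp":[0,0,0],"hand":0.3},{"rot":[0,0,0.0045],"dp":[0,0,0],"hand":0.3},{"rot":[0,0,0.005],"dp":[0,0,0],"hand":0.3}]' | tail -2
python3 -c 'from h import *;feel(3)'
```

```text
force: [1.1, -0.7, 1.3]
finger_gap: 0.0375
t 18.4167 yaw 29.99 num 53.42 mz [0.044 0.046 0.106] mean 0.065 tq6 [0.097 0.098 0.021] F [ 0.6 -1.3  1.3] [0.5705 0.0956 0.1813] j 64.97
```

```bash
python3 -m creep '[{"rot":[0,0,0.0004],"dp":[0,0,0],"hand":0.3},{"rot":[0,0,0.0008],"dp":[0,0,0],"hand":0.3},{"rot":[0,0,0.0012],"dp":[0,0,0],"hand":0.3},{"rot":[0,0,0.0016],"dp":[0,0,0],"hand":0.3},{"rot":[0,0,0.002],"dp":[0,0,0],"hand":0.3},{"rot":[0,0,0.0024],"dp":[0,0,0],"hand":0.3},{"rot":[0,0,0.0028],"dp":[0,0,0],"hand":0.3},{"rot":[0,0,0.0032],"dp":[0,0,0],"hand":0.3},{"rot":[0,0,0.0036],"dp":[0,0,0],"hand":0.3},{"rot":[0,0,0.004],"dp":[0,0,0],"hand":0.3}]' | tail -2
python3 -c 'from h import *;feel(3)'
```

```text
force: [1.6, -1.0, 0.0]
finger_gap: 0.0371
t 19.35 yaw 31.43 num 53.82 mz [0.013 0.06  0.088] mean 0.054 tq6 [0.073 0.087 0.032] F [ 1.8 -1.1  0.6] [0.5705 0.0956 0.1813] j 63.53
```

```bash
python3 -m creep '[{"rot":[0,0,0.0004],"dp":[0,0,0],"hand":0.3},{"rot":[0,0,0.0008],"dp":[0,0,0],"hand":0.3},{"rot":[0,0,0.0012],"dp":[0,0,0],"hand":0.3},{"rot":[0,0,0.0016],"dp":[0,0,0],"hand":0.3},{"rot":[0,0,0.002],"dp":[0,0,0],"hand":0.3},{"rot":[0,0,0.0024],"dp":[0,0,0],"hand":0.3},{"rot":[0,0,0.0028],"dp":[0,0,0],"hand":0.3},{"rot":[0,0,0.0032],"dp":[0,0,0],"hand":0.3},{"rot":[0,0,0.0036],"dp":[0,0,0],"hand":0.3},{"rot":[0,0,0.004],"dp":[0,0,0],"hand":0.3}]' | tail -2
python3 -c 'from h import *;feel(3)'
```

```text
force: [1.6, -1.2, 0.6]
finger_gap: 0.0377
t 20.2833 yaw 32.88 num 54.23 mz [0.022 0.087 0.042] mean 0.051 tq6 [0.058 0.071 0.016] F [ 1.6 -1.7  0.9] [0.5705 0.0956 0.1813] j 62.08
```

```bash
python3 -m creep '[{"rot":[0,0,0.0004],"dp":[0,0,0],"hand":0.3},{"rot":[0,0,0.0008],"dp":[0,0,0],"hand":0.3},{"rot":[0,0,0.0012],"dp":[0,0,0],"hand":0.3},{"rot":[0,0,0.0016],"dp":[0,0,0],"hand":0.3},{"rot":[0,0,0.002],"dp":[0,0,0],"hand":0.3},{"rot":[0,0,0.0024],"dp":[0,0,0],"hand":0.3},{"rot":[0,0,0.0028],"dp":[0,0,0],"hand":0.3},{"rot":[0,0,0.0032],"dp":[0,0,0],"hand":0.3},{"rot":[0,0,0.0036],"dp":[0,0,0],"hand":0.3},{"rot":[0,0,0.004],"dp":[0,0,0],"hand":0.3}]' | tail -2
python3 -c 'from h import *;feel(3)'
```

```text
force: [0.8, -2.1, 1.2]
finger_gap: 0.0375
t 21.2167 yaw 34.33 num 54.63 mz [-0.031 -0.006  0.049] mean 0.004 tq6 [ 0.016  0.03  -0.025] F [ 1.5 -2.2  1.2] [0.5706 0.0956 0.1814] j 60.64
```

```bash
python3 -m creep '[{"rot":[0,0,0.0003],"dp":[0,0,0],"hand":0.3},{"rot":[0,0,0.0006],"dp":[0,0,0],"hand":0.3},{"rot":[0,0,0.0009],"dp":[0,0,0],"hand":0.3},{"rot":[0,0,0.0012],"dp":[0,0,0],"hand":0.3},{"rot":[0,0,0.0015],"dp":[0,0,0],"hand":0.3},{"rot":[0,0,0.0018],"dp":[0,0,0],"hand":0.3},{"rot":[0,0,0.0021],"dp":[0,0,0],"hand":0.3},{"rot":[0,0,0.0024],"dp":[0,0,0],"hand":0.3},{"rot":[0,0,0.0027],"dp":[0,0,0],"hand":0.3},{"rot":[0,0,0.003],"dp":[0,0,0],"hand":0.3}]' | tail -2
python3 -c 'from h import *;feel(4)'
```

```text
force: [1.8, -2.7, 1.7]
finger_gap: 0.0372
t 22.2 yaw 35.42 num 54.93 mz [-0.055 -0.07  -0.066 -0.069] mean -0.065 tq6 [-0.062 -0.048 -0.083 -0.065] F [ 1.5 -2.5  1.5] [0.5706 0.0956 0.1814] j 59.56
```

Drew on from about 52 to 54.5 and now resists, which is the expected signature. I'll stop here and let go.

```bash
python3 -c 'from h import *;dialread("w8",(.5715,.0967))'
python3 -m creep '[{"rot":[0,0,0],"dp":[0,0,0],"hand":0.42},{"rot":[0,0,0],"dp":[0,0,0],"hand":0.45},{"rot":[0,0,0],"dp":[0,0,0],"hand":0.5},{"rot":[0,0,0],"dp":[0,0,0],"hand":0.55},{"rot":[0,0,0],"dp":[0,0,0],"hand":0.6},{"rot":[0,0,0],"dp":[0,0,0],"hand":0.6},{"rot":[0,0,0],"dp":[0,0,0],"hand":0.6},{"rot":[0,0,0],"dp":[0,0,0],"hand":0.6},{"rot":[0,0,0],"dp":[0,0,0],"hand":0.6},{"rot":[0,0,0],"dp":[0,0,0],"hand":0.6}]'
python3 -c 'from h import *;dialread("w9",(.5715,.0967));feel(1)'
```

```text
blob 297 [335.9 222. ] [0.6019 0.1063 0.174 ] r 0.0319 num(if disc) 54.85
blob 281 [322.9 285.7] [0.5718 0.0922 0.174 ] r 0.0045 num(if disc) 25.95
time: 23.08
eef_pos: [0.5706, 0.0956, 0.1814]
ee_rot: [-180.0, 0.2, 35.4]
force: [1.0, -0.3, 0.4]
finger_gap: 0.0558
blob 295 [336.4 222.1] [0.602  0.1061 0.174 ] r 0.0319 num(if disc) 54.75
blob 282 [323.  285.8] [0.5717 0.0922 0.174 ] r 0.0045 num(if disc) 25.77
t 23.1333 yaw 35.41 num 54.93 mz [0.001] mean 0.001 tq6 [-0.] F [0.6 0.  0.4] [0.5706 0.0956 0.1813] j 59.56
```

View pics/w9.png

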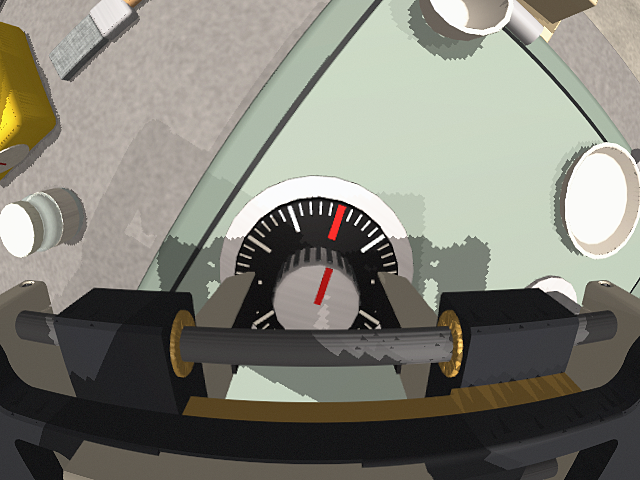

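The dial reads 54.7 after release and barely moved (0.1). Now lift and go above the lever.

```bash
python3 -m creep '[{"rot":[0,0,0],"dp":[0,0,0.1],"hand":0.7},{"rot":[0,0,0],"dp":[0,0,0.2],"hand":0.7},{"rot":[0,0,0],"dp":[0,0,0.35],"hand":0.7},{"rot":[0,0,0],"dp":[0,0,0.5],"hand":0.7},{"rot":[0,0,-0.01],"dp":[-0.02,-0.1,0.6],"hand":0.7},{"rot":[0,0,-0.02],"dp":[-0.06,-0.25,0.7],"hand":0.7},{"rot":[0,0,-0.035],"dp":[-0.12,-0.4,0.7],"hand":0.7},{"rot":[0,0,-0.05],"dp":[-0.18,-0.55,0.7],"hand":0.7},{"rot":[0,0,-0.065],"dp":[-0.22,-0.7,0.7],"hand":0.7},{"rot":[0,0,-0.08],"dp":[-0.26,-0.8,0.7],"hand":0.7}]'
python3 -m creep '[{"rot":[0,0,-0.004],"dp":[0,-0.05,0],"hand":0.7},{"rot":[0,0,-0.01],"dp":[0,-0.15,0],"hand":0.7},{"rot":[0,0,-0.016],"dp":[0,-0.25,0],"hand":0.7},{"rot":[0,0,-0.018],"dp":[0,-0.3,0],"hand":0.7},{"rot":[0,0,-0.018],"dp":[0,-0.32,0],"hand":0.7},{"rot":[0,0,-0.018],"dp":[0,-0.32,0],"hand":0.7},{"rot":[0,0,-0.018],"dp":[0,-0.32,0],"hand":0.6},{"rot":[0,0,-0.018],"dp":[0,-0.32,0],"hand":0.6},{"rot":[0,0,-0.018],"dp":[0,-0.32,0],"hand":0.6},{"rot":[0,0,-0.018],"dp":[0,-0.32,0],"hand":0.6}]'
python3 - <<'E'
from h import *
s=telemetry.sense();p,d=snap('wrist','w10');print(s['eef_pos'],s['ee_rot'])
blk=((p.max(2)<60)).astype(np.uint8);blk[300:]=0;blk[:,:200]=0;blk[:,450:]=0
nn,l,st,ce=cv2.connectedComponentsWithStats(blk)
for i in range(1,nn):
    if st[i,4]>150:print(st[i],ce[i],wplane(ce[i],s,.199))
E
```

```text
time: 23.97
eef_pos: [0.5391, -0.0017, 0.2665]
ee_rot: [-180.0, 0.2, 6.3]
force: [-0.4, 0.2, -0.6]
finger_gap: 0.0649
time: 24.8
eef_pos: [0.5391, -0.0398, 0.2665]
ee_rot: [-180.0, 0.2, -0.1]
force: [0.4, 0.5, 0.0]
finger_gap: 0.0557
[ 0.53908735 -0.03980402  0.26647165] [-1.79983354e+02  1.55962247e-01 -1.23747335e-01]
[ 300  208   28   78 1988] [313.85160966 247.2137827 ] [[ 0.54092162 -0.03832873  0.199     ]]
[394 213   8  62 178] [397.53932584 245.1741573 ] [[ 0.54214307 -0.09390795  0.199     ]]
[244 275  15  25 226] [252.84070796 289.94247788] [[0.51039362 0.00362237 0.199     ]]
[374 275  15  25 227] [379.15418502 289.87665198] [[ 0.51030668 -0.08303433  0.199     ]]
```

View pics/w10.png

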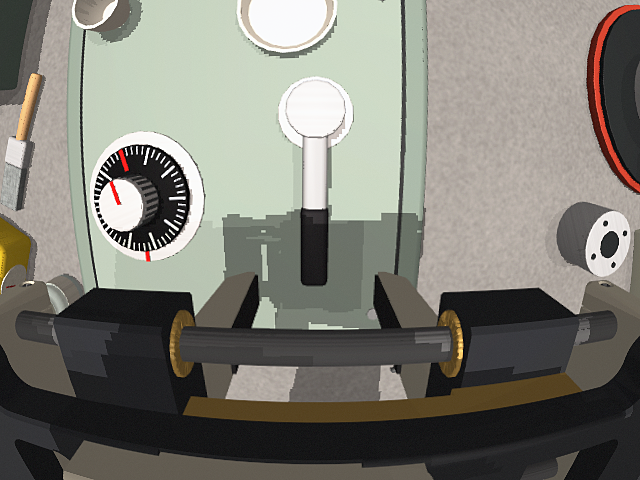

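The grip's at (314,247), measured at (.541,-.0385), centred between the fingers. Descending astride it and narrowing the gap loosely to about 22 mm.

```bash
python3 -m creep '[{"rot":[0,0,0],"dp":[0.015,0.01,-0.1],"hand":0.6},{"rot":[0,0,0],"dp":[0.015,0.01,-0.2],"hand":0.6},{"rot":[0,0,0],"dp":[0.015,0.01,-0.3],"hand":0.6},{"rot":[0,0,0],"dp":[0.015,0.01,-0.4],"hand":0.6},{"rot":[0,0,0],"dp":[0.015,0.01,-0.5],"hand":0.6},{"rot":[0,0,0],"dp":[0.015,0.01,-0.6],"hand":0.6},{"rot":[0,0,0],"dp":[0.015,0.01,-0.68],"hand":0.5},{"rot":[0,0,0],"dp":[0.015,0.01,-0.72],"hand":0.4},{"rot":[0,0,0],"dp":[0.015,0.01,-0.72],"hand":0.3},{"rot":[0,0,0],"dp":[0.015,0.01,-0.72],"hand":0.24}]' 8
python3 -m creep '[{"rot":[0,0,0],"dp":[0,0,0],"hand":0.24},{"rot":[0,0,0],"dp":[0,0,0],"hand":0.24},{"rot":[0,0,0],"dp":[0,0,0],"hand":0.24},{"rot":[0,0,0],"dp":[0,0,0],"hand":0.24},{"rot":[0,0,0],"dp":[0,0,0],"hand":0.24},{"rot":[0,0,0],"dp":[0,0,0],"hand":0.24},{"rot":[0,0,0],"dp":[0,0,0],"hand":0.24},{"rot":[0,0,0],"dp":[0,0,0],"hand":0.24},{"rot":[0,0,0],"dp":[0,0,0],"hand":0.24},{"rot":[0,0,0],"dp":[0,0,0],"hand":0.24}]'
python3 - <<'E'
from h import *
s=telemetry.sense();print(s['eef_pos'],s['ee_rot'],s['finger_gap'])
c=np.array([.631,-.0388]);y0=s['ee_rot'][2]
# arc targets (dp units, rot units) relative to now, lever angle a
for a in range(4,76,4):
    t=np.radians(a);g=c-.09*np.array([np.cos(t),np.sin(t)])
    print(a,((g-s['eef_pos'][:2])/.12).round(3),round(a/360,4))
E
```

```text
time: 25.68
eef_pos: [0.541, -0.0386, 0.1803]
ee_rot: [-180.0, 0.1, -0.1]
force: [-0.2, -0.3, -0.2]
finger_gap: 0.0334
time: 26.52
eef_pos: [0.541, -0.0386, 0.1803]
ee_rot: [-180.0, 0.1, -0.1]
force: [-0.4, -0.2, 0.2]
finger_gap: 0.0223
[ 0.54104378 -0.03864904  0.18033852] [-1.79984465e+02  1.47620938e-01 -1.29121097e-01] 0.022304823858788833
4 [ 0.001 -0.054] 0.0111
8 [ 0.007 -0.106] 0.0222
12 [ 0.016 -0.157] 0.0333
16 [ 0.029 -0.208] 0.0444
20 [ 0.045 -0.258] 0.0556
24 [ 0.064 -0.306] 0.0667
28 [ 0.087 -0.353] 0.0778
32 [ 0.114 -0.399] 0.0889
36 [ 0.143 -0.442] 0.1
40 [ 0.175 -0.483] 0.1111
44 [ 0.21  -0.522] 0.1222
48 [ 0.248 -0.559] 0.1333
52 [ 0.288 -0.592] 0.1444
56 [ 0.33  -0.623] 0.1556
60 [ 0.375 -0.651] 0.1667
64 [ 0.421 -0.675] 0.1778
68 [ 0.469 -0.697] 0.1889
72 [ 0.518 -0.715] 0.2
```

```bash
python3 -m creep '[{"rot":[0,0,0.002],"dp":[0,-0.011,0],"hand":0.24},{"rot":[0,0,0.004],"dp":[0,-0.022,0],"hand":0.24},{"rot":[0,0,0.007],"dp":[0,-0.033,0],"hand":0.24},{"rot":[0,0,0.009],"dp":[0.001,-0.044,0],"hand":0.24},{"rot":[0,0,0.011],"dp":[0.001,-0.054,0],"hand":0.24},{"rot":[0,0,0.013],"dp":[0.002,-0.065,0],"hand":0.24},{"rot":[0,0,0.015],"dp":[0.003,-0.075,0],"hand":0.24},{"rot":[0,0,0.018],"dp":[0.005,-0.086,0],"hand":0.24},{"rot":[0,0,0.02],"dp":[0.006,-0.096,0],"hand":0.24},{"rot":[0,0,0.022],"dp":[0.007,-0.106,0],"hand":0.24}]'
python3 - <<'E'
from h import *
s=telemetry.sense();print(s['eef_pos'],s['ee_rot'],s['force'],s['moment'],s['finger_gap'])
E
```

```text
time: 27.35
eef_pos: [0.5418, -0.0515, 0.1803]
ee_rot: [-180.0, 0.2, 7.9]
force: [-0.6, 2.9, -0.0]
finger_gap: 0.022
[ 0.54182143 -0.05146989  0.18030517] [-1.79978971e+02  1.59123040e-01  7.86890617e+00] [-0.55466185  2.85576161 -0.02039221] [ 0.60021187  0.14743794 -0.01370133] 0.02204281971428081
```

Force 2.9 N is the normal drag, with no bind. Continuing round the arc.

```bash
python3 -m creep '[{"rot":[0,0,0.0045],"dp":[0.003,-0.02,0],"hand":0.24},{"rot":[0,0,0.009],"dp":[0.007,-0.041,0],"hand":0.24},{"rot":[0,0,0.0135],"dp":[0.012,-0.061,0],"hand":0.24},{"rot":[0,0,0.018],"dp":[0.017,-0.082,0],"hand":0.24},{"rot":[0,0,0.022],"dp":[0.022,-0.102,0],"hand":0.24},{"rot":[0,0,0.027],"dp":[0.028,-0.122,0],"hand":0.24},{"rot":[0,0,0.031],"dp":[0.035,-0.142,0],"hand":0.24},{"rot":[0,0,0.036],"dp":[0.042,-0.161,0],"hand":0.24},{"rot":[0,0,0.04],"dp":[0.05,-0.181,0],"hand":0.24},{"rot":[0,0,0.0445],"dp":[0.057,-0.2,0],"hand":0.24}]'
```

```text
time: 28.18
eef_pos: [0.5486, -0.0756, 0.1803]
ee_rot: [-180.0, 0.2, 24.0]
force: [0.5, 3.5, 1.1]
finger_gap: 0.0224
```

```bash
python3 -m creep '[{"rot":[0,0,0.0055],"dp":[0.011,-0.024,0],"hand":0.24},{"rot":[0,0,0.011],"dp":[0.023,-0.047,0],"hand":0.24},{"rot":[0,0,0.0165],"dp":[0.036,-0.07,0],"hand":0.24},{"rot":[0,0,0.022],"dp":[0.05,-0.093,0],"hand":0.24},{"rot":[0,0,0.0275],"dp":[0.064,-0.115,0],"hand":0.24},{"rot":[0,0,0.033],"dp":[0.079,-0.136,0],"hand":0.24},{"rot":[0,0,0.039],"dp":[0.095,-0.157,0],"hand":0.24},{"rot":[0,0,0.0445],"dp":[0.111,-0.177,0],"hand":0.24},{"rot":[0,0,0.05],"dp":[0.128,-0.197,0],"hand":0.24},{"rot":[0,0,0.0555],"dp":[0.146,-0.216,0],"hand":0.24}]'
```

```text
time: 29.02
eef_pos: [0.566, -0.1015, 0.1802]
ee_rot: [-179.9, 0.2, 44.1]
force: [-1.1, 4.4, 1.1]
finger_gap: 0.0225
```

```bash
python3 - <<'E'
from h import *
s=telemetry.sense();print(s['force'],s['moment'])
c=np.array([.631,-.0388])
for a in range(48,84,2):
    t=np.radians(a);g=c-.09*np.array([np.cos(t),np.sin(t)])
    print(a,((g-s['eef_pos'][:2])/.12).round(3),round((a-s['ee_rot'][2])/360,4))
E
```

```text
[-1.13645976  4.42582722  1.05930676] [ 0.74733413  0.22534985 -0.07458298]
48 [ 0.04  -0.035] 0.0108
50 [ 0.059 -0.052] 0.0164
52 [ 0.08  -0.069] 0.0219
54 [ 0.101 -0.085] 0.0275
56 [ 0.122 -0.1  ] 0.0331
58 [ 0.144 -0.114] 0.0386
60 [ 0.166 -0.127] 0.0442
62 [ 0.189 -0.14 ] 0.0497
64 [ 0.213 -0.152] 0.0553
66 [ 0.236 -0.163] 0.0608
68 [ 0.261 -0.173] 0.0664
70 [ 0.285 -0.183] 0.0719
72 [ 0.31  -0.191] 0.0775
74 [ 0.335 -0.199] 0.0831
76 [ 0.36  -0.206] 0.0886
78 [ 0.386 -0.212] 0.0942
80 [ 0.411 -0.217] 0.0997
82 [ 0.437 -0.221] 0.1053
```

```bash
python3 -m creep '[{"rot":[0,0,0.006],"dp":[0.02,-0.017,0],"hand":0.24},{"rot":[0,0,0.011],"dp":[0.04,-0.035,0],"hand":0.24},{"rot":[0,0,0.0165],"dp":[0.059,-0.052,0],"hand":0.24},{"rot":[0,0,0.022],"dp":[0.08,-0.069,0],"hand":0.24},{"rot":[0,0,0.0275],"dp":[0.101,-0.085,0],"hand":0.24},{"rot":[0,0,0.033],"dp":[0.122,-0.1,0],"hand":0.24},{"rot":[0,0,0.0385],"dp":[0.144,-0.114,0],"hand":0.24},{"rot":[0,0,0.044],"dp":[0.166,-0.127,0],"hand":0.24},{"rot":[0,0,0.05],"dp":[0.189,-0.14,0],"hand":0.24},{"rot":[0,0,0.055],"dp":[0.213,-0.152,0],"hand":0.24}]'
python3 - <<'E'
from h import *
s=telemetry.sense();print(s['force'],s['moment'])
c=np.array([.631,-.0388])
for a in range(66,84,1):
    t=np.radians(a);g=c-.09*np.array([np.cos(t),np.sin(t)])
    print(a,((g-s['eef_pos'][:2])/.12).round(3),round((a-s['ee_rot'][2])/360,4))
E
```

```text
time: 29.85
eef_pos: [0.5913, -0.1197, 0.1802]
ee_rot: [-179.9, 0.2, 64.1]
force: [-2.5, 3.2, 1.2]
finger_gap: 0.0225
[-2.52810455  3.22733293  1.21364479] [ 0.49306075  0.61423912 -0.01743373]
66 [ 0.026 -0.011] 0.0054
67 [ 0.038 -0.016] 0.0082
68 [ 0.05  -0.021] 0.011
69 [ 0.062 -0.026] 0.0137
70 [ 0.075 -0.03 ] 0.0165
71 [ 0.087 -0.035] 0.0193
72 [ 0.099 -0.039] 0.0221
73 [ 0.112 -0.043] 0.0249
74 [ 0.124 -0.047] 0.0276
75 [ 0.137 -0.05 ] 0.0304
76 [ 0.15  -0.053] 0.0332
77 [ 0.162 -0.056] 0.036
78 [ 0.175 -0.059] 0.0387
79 [ 0.188 -0.062] 0.0415
80 [ 0.201 -0.064] 0.0443
81 [ 0.214 -0.066] 0.0471
82 [ 0.227 -0.068] 0.0499
83 [ 0.24 -0.07] 0.0526
```

To 73, one degree per row.

```bash
python3 -m creep '[{"rot":[0,0,0.0025],"dp":[0.013,-0.005,0],"hand":0.24},{"rot":[0,0,0.005],"dp":[0.026,-0.011,0],"hand":0.24},{"rot":[0,0,0.008],"dp":[0.038,-0.016,0],"hand":0.24},{"rot":[0,0,0.011],"dp":[0.05,-0.021,0],"hand":0.24},{"rot":[0,0,0.0135],"dp":[0.062,-0.026,0],"hand":0.24},{"rot":[0,0,0.0165],"dp":[0.075,-0.03,0],"hand":0.24},{"rot":[0,0,0.019],"dp":[0.087,-0.035,0],"hand":0.24},{"rot":[0,0,0.022],"dp":[0.099,-0.039,0],"hand":0.24},{"rot":[0,0,0.025],"dp":[0.112,-0.043,0],"hand":0.24},{"rot":[0,0,0.025],"dp":[0.112,-0.043,0],"hand":0.24}]'
python3 - <<'E'
from h import *
s=telemetry.sense();print(s['force'],s['moment'])
c=np.array([.631,-.0388])
for a in np.arange(73,79,.5):
    t=np.radians(a);g=c-.09*np.array([np.cos(t),np.sin(t)])
    print(a,((g-s['eef_pos'][:2])/.12).round(3),round((a-s['ee_rot'][2])/360,4))
E
```

```text
time: 30.68
eef_pos: [0.605, -0.1251, 0.1802]
ee_rot: [-179.9, 0.2, 73.1]
force: [-1.3, 1.0, 1.2]
finger_gap: 0.0223
[-1.29743681  0.99784816  1.21292263] [-0.05825571  0.39666992 -0.0224202 ]
73.0 [-0.003  0.002] -0.0004
73.5 [0.003 0.   ] 0.001
74.0 [ 0.01  -0.002] 0.0024
74.5 [ 0.016 -0.003] 0.0038
75.0 [ 0.022 -0.005] 0.0052
75.5 [ 0.029 -0.007] 0.0065
76.0 [ 0.035 -0.008] 0.0079
76.5 [ 0.041 -0.01 ] 0.0093
77.0 [ 0.048 -0.011] 0.0107
77.5 [ 0.054 -0.013] 0.0121
78.0 [ 0.06  -0.014] 0.0135
78.5 [ 0.067 -0.016] 0.0149
```

```bash
python3 -m creep '[{"rot":[0,0,0.001],"dp":[0.003,0,0],"hand":0.24},{"rot":[0,0,0.001],"dp":[0.006,-0.001,0],"hand":0.24},{"rot":[0,0,0.002],"dp":[0.009,-0.002,0],"hand":0.24},{"rot":[0,0,0.002],"dp":[0.012,-0.002,0],"hand":0.24},{"rot":[0,0,0.003],"dp":[0.014,-0.003,0],"hand":0.24},{"rot":[0,0,0.003],"dp":[0.016,-0.003,0],"hand":0.24},{"rot":[0,0,0.003],"dp":[0.018,-0.004,0],"hand":0.24},{"rot":[0,0,0.003],"dp":[0.02,-0.004,0],"hand":0.24},{"rot":[0,0,0.004],"dp":[0.021,-0.005,0],"hand":0.24},{"rot":[0,0,0.004],"dp":[0.022,-0.005,0],"hand":0.24}]'
python3 -m creep '[{"rot":[0,0,0],"dp":[0.001,0,0],"hand":0.24},{"rot":[0,0,0],"dp":[0.002,0,0],"hand":0.24},{"rot":[0,0,0],"dp":[0.003,-0.001,0],"hand":0.24},{"rot":[0,0,0],"dp":[0.004,-0.001,0],"hand":0.24},{"rot":[0,0,0],"dp":[0.005,-0.001,0],"hand":0.24},{"rot":[0,0,0],"dp":[0.006,-0.001,0],"hand":0.24},{"rot":[0,0,0],"dp":[0.007,-0.002,0],"hand":0.24},{"rot":[0,0,0],"dp":[0.008,-0.002,0],"hand":0.24},{"rot":[0,0,0],"dp":[0.009,-0.002,0],"hand":0.24},{"rot":[0,0,0],"dp":[0.01,-0.002,0],"hand":0.24}]'
python3 -c 'from h import *;s=telemetry.sense();print(s["force"],s["ee_rot"],s["finger_gap"]);snap("wrist","w11")'
```

```text
time: 31.52
eef_pos: [0.6077, -0.1257, 0.1802]
ee_rot: [-179.9, 0.2, 74.6]
force: [-2.8, -0.2, 1.1]
finger_gap: 0.0223
time: 32.35
eef_pos: [0.6083, -0.1259, 0.1801]
ee_rot: [-179.8, 0.2, 74.6]
force: [-6.8, -0.3, 3.2]
finger_gap: 0.0225
[-6.8005854  -0.31231555  3.23202979] [-179.79575321    0.21078147   74.61642454] 0.02254174749333839
```

View pics/w11.png

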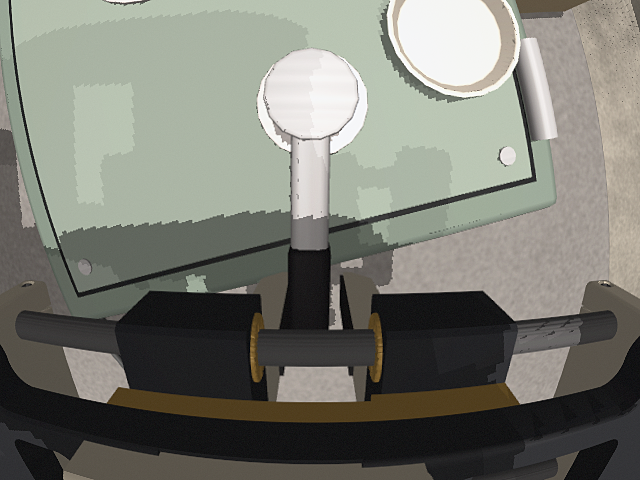

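The force more than doubled while motion stalled, so the lever is probably at its stop. One more small nudge to confirm.

```bash
python3 -m creep '[{"rot":[0,0,0],"dp":[0.001,0,0],"hand":0.24},{"rot":[0,0,0],"dp":[0.002,0,0],"hand":0.24},{"rot":[0,0,0],"dp":[0.003,0,0],"hand":0.24},{"rot":[0,0,0],"dp":[0.004,-0.001,0],"hand":0.24},{"rot":[0,0,0],"dp":[0.005,-0.001,0],"hand":0.24},{"rot":[0,0,0],"dp":[0.006,-0.001,0],"hand":0.24},{"rot":[0,0,0],"dp":[0.006,-0.001,0],"hand":0.24},{"rot":[0,0,0],"dp":[0.006,-0.001,0],"hand":0.24},{"rot":[0,0,0],"dp":[0.006,-0.001,0],"hand":0.24},{"rot":[0,0,0],"dp":[0.006,-0.001,0],"hand":0.24}]'
python3 - <<'E'
from h import *
s=telemetry.sense();print(s['force'],s['eef_pos'])
p,d=snap('wrist','w12')
c=np.array([.631,-.0388]);g=s['eef_pos'][:2]-c;print(np.degrees(np.arctan2(-g[1],-g[0])))
# lever centreline: pixel columns of the steel bar at two rows, at lever top .199
for v in (150,170,190,210,225,240):
    r=p[v].astype(int);e=np.abs(np.diff(cv2.GaussianBlur(p[v:v+1],(1,1),0)[0].astype(int).sum(1)))
    seg=np.arange(270,350);k=[i for i in seg if e[i]>60];print(v,k)
E
```

```text
time: 33.23
eef_pos: [0.6084, -0.1259, 0.1801]
ee_rot: [-179.7, 0.2, 74.6]
force: [-7.9, -0.4, 3.3]
finger_gap: 0.0226
[-7.90195913 -0.42882332  3.33616851] [ 0.60837499 -0.12591606  0.1800754 ]
75.44128513479906
150 [np.int64(284), np.int64(285), np.int64(286), np.int64(287), np.int64(289), np.int64(290), np.int64(292), np.int64(327), np.int64(328), np.int64(329), np.int64(330), np.int64(337), np.int64(338)]
170 [np.int64(289), np.int64(290), np.int64(291), np.int64(327), np.int64(329)]
190 [np.int64(289), np.int64(290), np.int64(291), np.int64(326), np.int64(327), np.int64(328), np.int64(329)]
210 [np.int64(273), np.int64(274), np.int64(278), np.int64(280), np.int64(289), np.int64(290), np.int64(291), np.int64(326), np.int64(328), np.int64(329)]
225 []
240 [np.int64(290)]
```

Stalled: the tool moved only 0.1 mm for 0.7 mm commanded while the force rose, and the lever lies parallel to the tool (yaw 74.6°). It's at the 1.30 stop. Opening and lifting.

```bash
python3 -m creep '[{"rot":[0,0,0],"dp":[0,0,0],"hand":0.3},{"rot":[0,0,0],"dp":[0,0,0],"hand":0.4},{"rot":[0,0,0],"dp":[0,0,0],"hand":0.5},{"rot":[0,0,0],"dp":[0,0,0],"hand":0.5},{"rot":[0,0,0],"dp":[0,0,0.1],"hand":0.5},{"rot":[0,0,0],"dp":[0,0,0.25],"hand":0.5},{"rot":[0,0,0],"dp":[0,0,0.4],"hand":0.5},{"rot":[0,0,0],"dp":[0,0,0.55],"hand":0.5},{"rot":[0,0,0],"dp":[0,0,0.7],"hand":0.5},{"rot":[0,0,0],"dp":[0,0,0.85],"hand":0.5}]'
python3 -m creep '[{"rot":[0,0,0],"dp":[-0.1,0,0.1],"hand":0.5},{"rot":[0,0,0],"dp":[-0.3,0,0.2],"hand":0.5},{"rot":[0,0,0],"dp":[-0.5,0,0.3],"hand":0.5},{"rot":[0,0,0],"dp":[-0.7,0,0.4],"hand":0.5},{"rot":[0,0,0],"dp":[-0.9,0,0.5],"hand":0.5},{"rot":[0,0,0],"dp":[-1,0,0.5],"hand":0.5},{"rot":[0,0,0],"dp":[-1,0,0.5],"hand":0.5},{"rot":[0,0,0],"dp":[-1,0,0.5],"hand":0.5},{"rot":[0,0,0],"dp":[-1,0,0.5],"hand":0.5},{"rot":[0,0,0],"dp":[-1,0,0.5],"hand":0.5}]'
python3 - <<'E'
from h import *
print(telemetry.sense()['force'])
p,d=snap('scene','s2');p2,d2=snap('top','t2')
cv2.imwrite('pics/s2c.png',cv2.resize(p[190:380,200:400,::-1],None,fx=3,fy=3,interpolation=cv2.INTER_CUBIC))
cv2.imwrite('pics/t2c.png',cv2.resize(p2[100:300,200:400,::-1],None,fx=3,fy=3,interpolation=cv2.INTER_CUBIC))
E
```

```text
time: 34.12
eef_pos: [0.6085, -0.1259, 0.2841]
ee_rot: [-179.8, 0.2, 74.6]
force: [0.4, 0.5, 0.1]
finger_gap: 0.0461
time: 34.95
eef_pos: [0.4891, -0.1258, 0.3438]
ee_rot: [-179.7, 0.2, 74.6]
force: [-0.1, -0.3, -0.6]
finger_gap: 0.0466
[-0.05138188 -0.2810921  -0.55848066]
```

View pics/s2c.png

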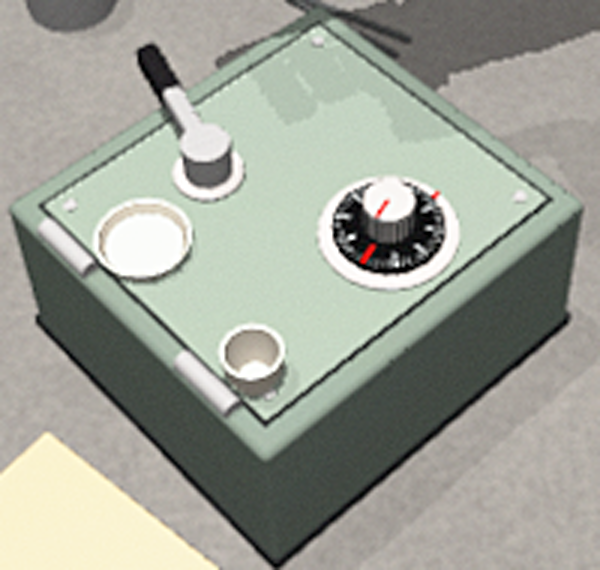

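View pics/t2c.png

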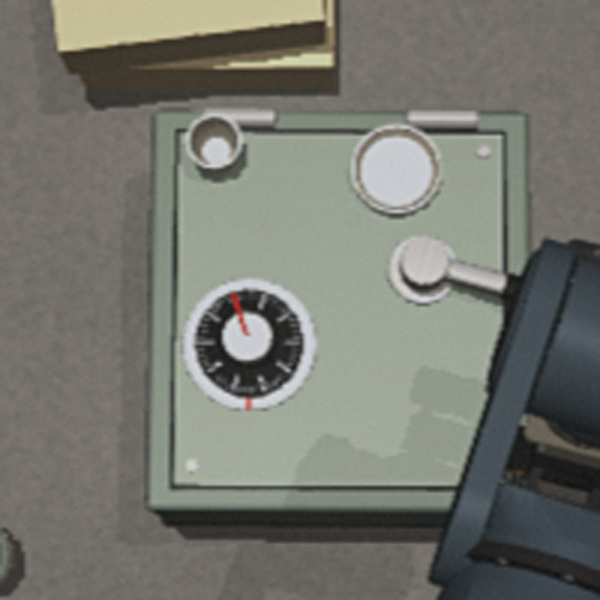

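Scene and top views: the lever now points to the box's -y side (in the scene crop its grip is at (155,68) and its hub at (207,142)). The zero mark is at about 54-55, and the crucible and dish haven't moved. One angle check before handing in.

```bash
python3 - <<'E'
from h import *
z=np.load('pics/s2.npz');p,d=z['p'].astype(int),z['d']
ys,xs=np.mgrid[0:480,0:640];P=pt('scene',np.c_[xs.ravel(),ys.ravel()],d.ravel()).reshape(480,640,3)
k=(np.hypot(P[...,0]-.63,P[...,1]+.038)<.13)&(P[...,2]>.192)&(P[...,1]<-.02)&(P[...,2]<.21)&(d>0)
q=P[k];h=q[np.hypot(q[:,0]-.629,q[:,1]+.037)<.022].mean(0);e=q[np.hypot(q[:,0]-.629,q[:,1]+.037)>.07].mean(0)
print(h,e,np.degrees(np.arctan2(-(e-h)[1],-(e-h)[0])),np.hypot(*(e-h)[:2]))
z0=np.load('pics/scene0.npz');dif=np.abs(p-z0['p'].astype(int)).sum(2)>120
n,l,st,ce=cv2.connectedComponentsWithStats(dif.astype(np.uint8))
print([(st[i].tolist()) for i in range(1,n) if st[i,4]>25])
E
```

```text
[ 0.63076026 -0.03710896  0.19691241] [ 0.6043526  -0.12662011  0.19585324] 73.56284055509965 0.09332529209252677
[[242, 0, 129, 63, 4362], [476, 0, 41, 28, 839], [524, 0, 6, 18, 36], [555, 0, 85, 154, 6360], [507, 22, 19, 21, 175], [472, 31, 42, 69, 1069], [234, 61, 97, 85, 3610], [431, 83, 22, 29, 198], [420, 86, 15, 26, 74], [412, 101, 18, 36, 411], [502, 123, 32, 21, 314], [426, 134, 158, 213, 8403], [509, 137, 29, 21, 332], [619, 148, 19, 11, 47], [314, 151, 138, 69, 2776], [595, 157, 43, 47, 925], [291, 192, 21, 10, 74], [564, 194, 76, 98, 3786], [245, 204, 20, 32, 250], [272, 204, 14, 9, 34], [277, 211, 33, 33, 457], [340, 256, 7, 13, 37], [311, 264, 14, 14, 71], [331, 271, 12, 9, 45]]
```

```bash
python3 -c 'from h import *;print(manip.job_done(), telemetry.sense()["time"])'
```

```text
the job is handed in; nothing more can be done
the job is handed in; nothing more can be done
```

The strongbox is unlocked and the job is handed in. It took about 35 s of the 72 s.

**Dial:**
- **70 and 45:** I turned it left to about 70 (70 to 70.5) and right to about 44.8, in one grasp with no slip seen in the wrist camera.
- **Lock:** I then crept left in steps of 0.5 numbers or less. The dial was drawn on from about 52 to 54.5, then began to resist at about 54.9, so I stopped and let go. It settled at about 54.7.

**Handle:** I swung it with the fingers loosely astride the lever.
- **Swing:** It moved freely at 3 to 4 N, so it was not barred by the lock.
- **Stop:** It stalled at about 74.5°, which is the 1.30 rad stop. The push there reached about 8 N.

**Last checks:**
- **Lever angle:** The scene camera's depth put the lever at 73.6°, against 74.5° by arm pose and force. That is within the accuracy I expect of that measurement.
- **Reading at 70:** Counting ticks in one image first gave about 71.3. I put this down to the index ring sitting lower than the disc, and either reading is within the 3 numbers allowed.
- **Everything else:** The crucible and dish stood as before, and a before-and-after comparison of the scene picture showed nothing on the bench that looked moved. The arm was clear of everything at hand-in, with wrist force near zero.

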